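Turn the upside-down plug gauge over in its cup

TASK

The plug gauge with the blue handle was put back upside down: it stands in its blue cup on its handle, steel plug up. Lift it out, lay it level in the two V-blocks of the rest and let go of it there, then take it again and lower it, steel plug down, fully home into the same blue cup, so that it stands upright with the handle on top. Do not drop it, and leave the other things on the bench where they are.

Things in the scene. Friction and masses are not known exactly. Their poses are not given: they have to be found in the camera images.
- gauge: Loose plug gauge, round, 160 mm long, 0.2 kg: blue handle 24 mm thick and 130 mm long, then a steel plug 28 mm thick and 30 mm long with a 3 mm bevel; balanced about 84 mm from the handle's end. Origin: centre of the handle's end face; z runs along it to the plug. At the start it stands in the blue cup on its handle's end (z up, plug on top, 166 mm above the bench), lower 50 mm inside.
- gauge_mid (a point): Point on the blue gauge's axis at mid length, 80 mm from either end, in the handle; axes as gauge.
- gauge_plug (a point): Centre of the steel plug's end face of the blue gauge, 160 mm from the handle's end.
- gauge_end (a point): Centre of the handle's end face of the blue gauge (the same point as its origin).
- cup: Blue cup, where the blue gauge stands and belongs. Fixed. Round, 44 mm outside, 35 mm inside, mouth 56 mm and flat inner floor 6 mm above the bench (50 mm deep), on a flat 72 mm disc foot. Origin: centre of its underside on the bench; z up.
- rest: Fixed rest: base plate 70 mm (x) by 170 mm (y), 10 mm thick, with two steel V-blocks at y = -64 and +64 mm, each 12 mm thick along y, 49 mm wide in x. Their 90-degree Vs run along the rest's y, lowest line 32 mm, tops 50 mm above the bench; open between them. They hold the gauge level along y, either way round (it slopes by 1 to 2 degrees). Origin: centre of the underside, z up.
- rest_axis (a point): Point 50 mm above the rest's origin, midway between the V-blocks, where the middle of a gauge lying in them comes to be (within 2 mm in height); axes as rest.
- cup2: Yellow cup of a second gauge, the same shape as the blue cup. Fixed to the bench. Origin: centre of its underside.
- gauge2: Bystander: second plug gauge of the same size with a yellow handle, standing the right way up (plug down, handle's top at 166 mm above the bench) in the yellow cup. Loose. Origin: centre of its handle's end face, which is on top; z axis points down to the plug.
- bearing: Bystander: loose ball bearing lying flat, 84 mm in diameter, 20 mm high. Origin: centre of its underside.
- ring_gauge: Bystander: loose steel ring gauge lying flat, 72 mm in diameter, 24 mm high. Origin: centre of its underside.
- oil: Bystander: loose small white oil bottle with red cap, 44 mm in diameter, 110 mm high. Origin: centre of its underside.
- calliper: Bystander: loose digital calliper lying flat, 200 mm long along its y, 13 mm high. Origin: about mid length of its bar, on the bench.

How it is judged:
By the outcome, as a careful person would: the job done as asked, in the order asked, and still so for the second after the job is handed in, with the robot touching nothing.
It also fails if it takes over 72 s, if anything falls off the work surface, if the arm or the gripper's body presses on something with over 40 N, if the wrist force passes 120 N, or if a joint passes its speed limit or range.

ROBOT

A 7-joint arm with a two-finger parallel gripper is mounted at the origin on the work surface. World frame = base frame: x ahead of the robot, y to its left, z up, the work surface at z = 0. Lengths are in m, angles in rad, forces in N, time in s.
With the tool pointing down it reaches from about 0.4 to 0.875 m from the base axis. Payload 19.3 kg.
Tool frame: the origin (TCP) lies at the very end of the fingers, on their centre line; the grasp point (between the pads) lies 19 mm behind it; z points along the fingers, y is the line along which they close (so a half turn about z gives the same grasp; the last joint's range is limited). The gripper opens to 85 mm and grips with 20 to 120 N. Pads are 22 mm wide; open, the fingers measure 114 mm over their backs; the gripper's body (76 mm by 85 mm) begins 54 mm behind the grasp point. The pads swing forward as they close: fully open they stand 13 mm farther back than shut.
Start: joints at [1.197, 0.521, -0.036, 1.599, 0.021, 1.021, -0.113], TCP at [0.187, -0.596, 0.231] pointing down, gripper open.
Joint ranges: [-2.91, 2.91], [-0.3, 2.13], [-1.5, 1.42], [0.17, 2.43], [-1.26, 4.41], [0.16, 1.93], [-2.52, 2.52]. Speed limits (rad/s): [1.89, 1.89, 2.39, 2.39, 3.01, 3.01, 3.01].

INTERFACE

Orientations are given as [roll, pitch, yaw] about the fixed x, y, z axes, in that order (R = Rz(yaw) Ry(pitch) Rx(roll)).
In Python, from workcell import monitor, optics, job_done gives the robot as it stands.
- The arm moves only by the shell command python3 -m handwheel 'ROWS' [FORCE]. ROWS is JSON, a list of rows, each an object of numbers: "dx", "dy", "dz": the shift along the tool's x, y, z in cm; "wx", "wy", "wz": the turn, a rotation vector about the tool's x, y, z in rad; "claw": the opening in per cent of the stroke, from 0 (shut) to 100 (fully open). A call has 1 to 8 rows; each row shifts and turns the commanded pose from where the row before left it, along the tool's axes as they then stand; what a row does not reach is not made up. A row lasts 1/8 s, in which the tool goes at most 62.5 mm and 10.7 degrees, less where a joint would pass 70% of its speed; a pose out of reach is approached as far as the arm can. A call with a gripper value outside its range is refused whole. The fingers move at their own pace and stop on an object; FORCE is the grip in N (left out, the last holds). Time passes only in rows, so rows that do not move let the fingers close. It gives the time, the measured TCP pose, the force, the opening and the grip force at its end, in the units of the state.
- monitor.observe(): the state, without advancing time (a new reading comes with each control period).
- optics.grab_frame(name): name is "side" or "top" or "wrist"; returns a dict with "frame" (384x512x3 uint8, blue, green, red), "fovy" (degrees; the focal length in pixels is half the picture's height over the tangent of half this angle, whatever the lens; pixels are square), "cx", "cy" (the principal point, pixels), "k1" (the pictures are not rectified: a ray, as slopes to the right and down, at radius r is drawn at 1 + k1 r^2 times it, then the intrinsics apply), "R" (3x3) and "t" (3): a world point X has camera coordinates R X + t. Camera axes: x right, y down, z forward; pixel columns grow to the right and rows downward; lengths in m; the calibration is good to about 2 mm. A picture is of the moment at which its call begins. There is no depth.
- job_done(): hands the job in; it is judged then, once.
Trained networks look in the newest picture that a camera, given by its name, has taken for a name from the list of things; names that differ only in an ending like _2 or _b are one class to them, and where a whole thing is asked for, a point or a joint stands for the part that bears it (a point fixed in the world has none). Each returns a list of dicts, best first, with "p" (0 to 1); they miss things now and then, are a little off and sometimes report something else, mostly with a low value. They report only what shows in the picture. A call takes as long as a camera call.
- optics.masks_of(name, camera): "region" (384x512 bool, what is visible of it) and "rect" ([left, top, width, height] in pixels, round what is visible of it).
The state is a dict: "clock": time; "qpos": joint angles; "qd": joint speeds; "joint_efforts": joint torques, N m; "position": TCP position; "tool_rot": TCP orientation; "force": force on the tool from outside, world axes, zero at the start; "moment": the same for the moment, N m; "grip_width": finger opening in m; "finger_force": force on a finger pad.
Only numpy, scipy, OpenCV 4.12 (cv2) and the standard library are available. Lean on these libraries where they do the work, as an engineer would, in place of code of your own. Each camera call takes 0.05 s, during which the arm holds its last target. There are 200 camera calls.

## Working session

There is one attempt and no reset: what is moved stays moved. The work goes in short steps, Python scripts to look and compute and a shell command to move; the robot and the scene stay as the last step left them, time stands still between calls to the robot, and variables do not carry over. Pictures are saved under pics/ and viewed, at most 10 in all, crops included, and the job is handed in when it is done.

```bash
mkdir -p pics
cat > h.py <<'E'
import numpy as np, cv2
from workcell import monitor, optics
from scipy.spatial.transform import Rotation as Ro
def K(f):
    fl=192/np.tan(np.radians(f["fovy"])/2)
    return fl
def ray(f,u,v):
    fl=K(f); d=np.array([(u-f["cx"])/fl,(v-f["cy"])/fl]); s=d.copy()
    for _ in range(20): s=d/(1+f["k1"]*(s@s))
    R=np.array(f["R"]);t=np.array(f["t"])
    return -R.T@t, R.T@np.array([s[0],s[1],1.])
def atz(f,u,v,z):
    c,d=ray(f,u,v); return c+d*(z-c[2])/d[2]
def proj(f,X):
    p=np.array(f["R"])@np.array(X)+np.array(f["t"]); s=p[:2]/p[2]; s=s*(1+f["k1"]*(s@s))
    return s*K(f)+[f["cx"],f["cy"]]
def tri(l):
    A=0;b=0
    for c,d in l:
        d=d/np.linalg.norm(d);P=np.eye(3)-np.outer(d,d);A=A+P;b=b+P@c
    return np.linalg.solve(A,b)
E
python3 - <<'E'
from h import *
s=monitor.observe();print(s)
ims=[]
for c in("side","top"):
    f=optics.grab_frame(c);ims.append(f["frame"])
    print(c,f["fovy"],f["k1"],(-np.array(f["R"]).T@f["t"]).round(3),np.array(f["R"]).round(2).tolist())
    for n in("gauge","cup","rest","cup2","gauge2","bearing","ring_gauge","oil","calliper"):
        for m in optics.masks_of(n,c)[:2]:
            ys,xs=np.nonzero(m["region"])
            print(n,round(m["p"],2),m["rect"],(xs.mean().round(1),ys.mean().round(1)),atz(f,xs.mean(),ys.mean(),0.03).round(3))
cv2.imwrite("pics/side0.png",ims[0]);cv2.imwrite("pics/top0.png",ims[1])
E
```

```text
{'clock': 0.0, 'qpos': array([ 1.19677924,  0.52204436, -0.03630087,  1.60004071,  0.02120727,
        1.02109803, -0.11279421]), 'qd': array([ 4.72594527e-05, -6.12951864e-04,  9.93651287e-04,  2.02201316e-03,
       -5.32422224e-04, -3.43588936e-04, -1.19250917e-05]), 'joint_efforts': array([-2.62608344e-03, -9.27158260e+01,  1.97912559e+00, -3.69948184e+01,
        1.78038608e-02,  8.03728122e-03,  1.08249940e-04]), 'position': array([ 0.18681619, -0.59604946,  0.23069541]), 'tool_rot': array([-3.14039200e+00,  1.06585073e-04,  3.03794353e-01]), 'force': array([ 0.07619086,  0.92324688, -0.41083281]), 'moment': array([0.02095507, 0.0401397 , 0.01180952]), 'finger_force': 0.0, 'grip_width': 0.08564745940703382}
side 44.21528986839841 0.05342332425415014 [0.273 0.597 1.003] [[-0.87, -0.5, -0.02], [-0.37, 0.68, -0.64], [0.33, -0.55, -0.77]]
gauge 0.75 [342.5, 111.4, 15.3, 37.8] (np.float64(350.1), np.float64(130.1)) [ 0.569 -0.392  0.03 ]
gauge 0.57 [217.3, 311.0, 14.0, 39.4] (np.float64(223.8), np.float64(331.6)) [0.562 0.301 0.03 ]
cup 0.96 [210.4, 335.2, 34.9, 35.2] (np.float64(22
[... 1553 characters left out ...]
]
cup2 0.57 [345.8, 215.6, 20.6, 23.0] (np.float64(354.5), np.float64(227.1)) [ 0.542 -0.294  0.03 ]
gauge2 0.74 [134.4, 221.8, 24.5, 6.6] (np.float64(146.2), np.float64(224.6)) [0.542 0.341 0.03 ]
gauge2 0.59 [356.0, 221.4, 21.1, 13.5] (np.float64(365.8), np.float64(226.5)) [ 0.545 -0.328  0.03 ]
bearing 0.63 [179.3, 156.3, 28.5, 27.8] (np.float64(192.4), np.float64(171.0)) [0.709 0.203 0.03 ]
ring_gauge 0.77 [305.0, 154.8, 19.8, 27.6] (np.float64(314.6), np.float64(166.3)) [ 0.728 -0.173  0.03 ]
oil 0.57 [249.3, 124.7, 12.1, 13.9] (np.float64(254.5), np.float64(131.9)) [0.833 0.013 0.03 ]
calliper 0.64 [339.6, 158.1, 64.4, 27.7] (np.float64(376.8), np.float64(174.7)) [ 0.704 -0.364  0.03 ]
```

View pics/side0.png

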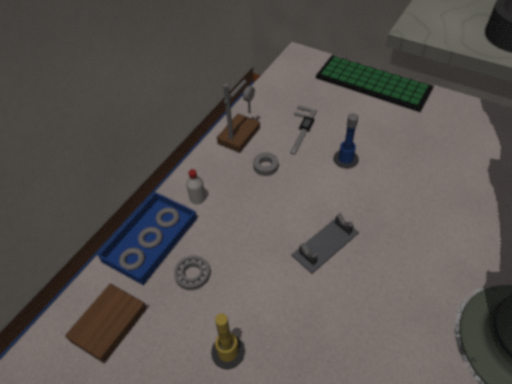

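View pics/top0.png

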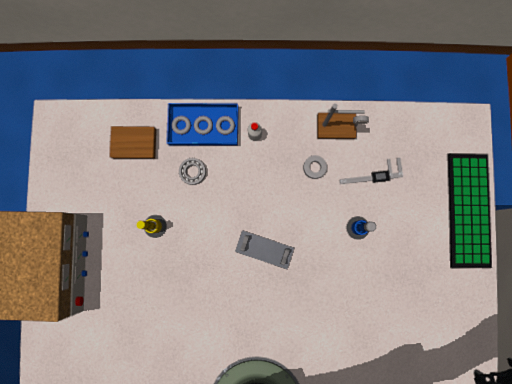

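Side view: blue gauge with plug at about (352,118), its cup at (346,157), and the rest at (325,243). Top view: plug at (370,227), cup at (357,228), V-blocks at (247,243) and (286,257). The yellow gauge is at the left, far from the work. Next: triangulate these and start moving, with varied poses so I can fit a kinematic model.

```bash
python3 - <<'E'
from h import *
S=optics.grab_frame("side");T=optics.grab_frame("top")
for n,a,b in(("plugtop",(352,116),(370,227)),("rest+",(305,253),(247,243)),("rest-",(343,225),(286,257))):
    X=tri([ray(S,*a),ray(T,*b)]);print(n,X.round(3),proj(S,X).round(1),proj(T,X).round(1))
for p in((247,243),(286,257)):print(atz(T,*p,0.045).round(3))
R=Ro.from_euler('xyz',monitor.observe()["tool_rot"]).as_matrix()
print((R.T@(np.array([0.50,-0.33,0.33])-monitor.observe()["position"])*100).round(1))
def blow(f,c,n): 
    x,y=c;i=f["frame"][y-60:y+60,x-80:x+80];return cv2.resize(i,None,fx=5,fy=5,interpolation=cv2.INTER_CUBIC)
a=blow(S,(345,140),0);b=blow(T,(265,250),0)
cv2.imwrite("pics/c1.png",np.vstack([cv2.resize(a,(400,300)),cv2.resize(b,(400,300))]))
E
python3 -m handwheel '[{"dx":6,"dy":-2,"dz":-1,"claw":100},{"dx":6,"dy":-2,"dz":-2},{"dx":6,"dy":-2,"dz":-2},{"dx":6,"dy":-2,"dz":-2}]'
```

```text
plugtop [ 0.542 -0.305  0.167] [352.9 116. ] [369.7 226.2]
rest+ [0.496 0.034 0.015] [307.3 253.2] [246.3 241.3]
rest- [ 0.452 -0.087  0.012] [344.2 225.1] [285.7 256.1]
[0.491 0.031 0.045]
[ 0.451 -0.086  0.045]
[ 37.8 -16.1  -9.9]schema error: expected keys dx, dy, dz, wx, wy, wz, claw
```

View pics/c1.png

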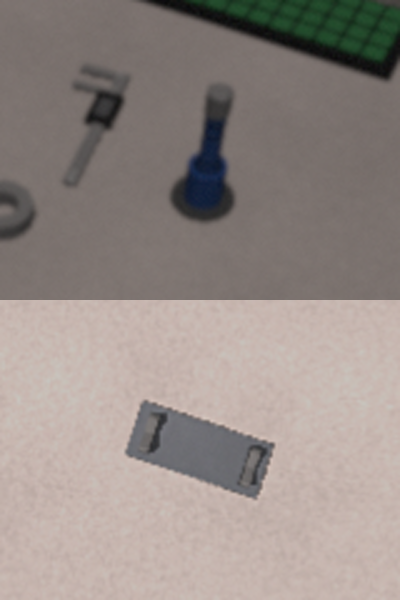

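Crop: the gauge stands upright with the plug on top, and the rest lies at a yaw of about -19°. Every row needs all its keys.

```bash
python3 -m handwheel '[{"dx":4,"dy":-2,"dz":-2,"wx":0,"wy":0,"wz":0,"claw":100},{"dx":5,"dy":-2,"dz":-2,"wx":0,"wy":0,"wz":0,"claw":100},{"dx":5,"dy":-2,"dz":-2,"wx":0,"wy":0,"wz":0,"claw":100},{"dx":5,"dy":-2,"dz":-2,"wx":0,"wy":0,"wz":0,"claw":100},{"dx":5,"dy":-2,"dz":-2,"wx":0,"wy":0,"wz":0,"claw":100},{"dx":5,"dy":-2,"dz":0,"wx":0,"wy":0,"wz":0,"claw":100},{"dx":5,"dy":-2,"dz":0,"wx":0,"wy":0,"wz":0,"claw":100},{"dx":4,"dy":-2,"dz":0,"wx":0,"wy":0,"wz":0,"claw":100}]'
python3 - <<'E'
from h import *
s=monitor.observe();print({k:np.round(s[k],3) for k in("qpos","position","tool_rot")})
import json;open("log.jsonl","a").write(json.dumps([list(s["qpos"]),list(s["position"]),list(s["tool_rot"])])+"\n")
E
```

```text
clock: 2.1
position: [0.5032, -0.3284, 0.3313]
tool_rot: [-3.142, -0.0, 0.305]
force: [-0.2, -0.9, 0.6]
grip_width: 0.0851
finger_force: 0.0
{'qpos': array([ 0.588,  0.4  , -0.154,  1.532,  0.064,  1.214, -0.842]), 'position': array([ 0.503, -0.328,  0.331]), 'tool_rot': array([-3.142, -0.   ,  0.305])}
```

```bash
python3 -m handwheel '[{"dx":0,"dy":0,"dz":0,"wx":-0.15,"wy":0,"wz":0.1,"claw":100},{"dx":0,"dy":0,"dz":0,"wx":-0.15,"wy":0,"wz":0.1,"claw":100},{"dx":0,"dy":0,"dz":0,"wx":-0.15,"wy":0,"wz":0.1,"claw":100},{"dx":0,"dy":0,"dz":0,"wx":-0.15,"wy":0,"wz":0.1,"claw":100},{"dx":0,"dy":0,"dz":0,"wx":0,"wy":0.15,"wz":0,"claw":100},{"dx":0,"dy":0,"dz":0,"wx":0,"wy":0.15,"wz":0,"claw":100}]'
cat > lg.py <<'E'
from h import *
import json
s=monitor.observe();print({k:np.round(s[k],3).tolist() for k in("qpos","position","tool_rot","clock")})
open("log.jsonl","a").write(json.dumps([list(s["qpos"]),list(s["position"]),list(s["tool_rot"])])+"\n")
E
python3 lg.py
```

```text
clock: 2.85
position: [0.5013, -0.3292, 0.3305]
tool_rot: [2.555, -0.353, 0.114]
force: [1.8, -3.5, 0.1]
grip_width: 0.085
finger_force: 0.0
{'qpos': [0.199, 0.153, 0.058, 2.077, 0.88, 0.553, -1.994], 'position': [0.501, -0.329, 0.33], 'tool_rot': [2.555, -0.353, 0.114], 'clock': 2.85}
```

```bash
cat > kin.py <<'E'
from h import *
import json, itertools
from scipy.optimize import least_squares
def rz(a): return Ro.from_euler('z',a).as_matrix()
def ry(a): return Ro.from_euler('y',a).as_matrix()
def fk(q,p,s):
    h,a0,L1,a1,L2,a2,L3,a3,o1,o7=p[:10]
    R=rz(s[0]*q[0]+o1);x=np.array([0,0,h])+R@[a0,0,0]
    R=R@ry(q[1]);x=x+R@[a1,0,L1]
    R=R@rz(s[1]*q[2])@ry(q[3]);x=x+R@[a2,0,L2]
    R=R@rz(s[2]*q[4])@ry(q[5]);x=x+R@[a3,0,L3]
    return x,R@rz(s[3]*q[6]+o7)
def data():
    D=[([1.19677924,0.52204436,-0.03630087,1.60004071,0.02120727,1.02109803,-0.11279421],[0.18681619,-0.59604946,0.23069541],[-3.140392,1.0658e-4,.303794])]
    return D+[json.loads(l) for l in open("log.jsonl")]
def fit(D,verbose=1):
    best=None
    def res(p,s):
        o=[]
        for q,x,e in D:
            X,R=fk(q,p,s);E=Ro.from_euler('xyz',e).as_matrix()
            o+=list((X-x)*5)+list(((R-E)).ravel())
        return np.r_[o,1e-3*np.array(p[[1,3,5,7]])*5]
    for s in itertools.product((1,-1),(1,-1),(1,-1),(1,-1)):
        if s[0]==1: continue
        for o7 in(0,1.57,3.14,-1.57):
            r=least_squares(res,[.35,0,.4,0,.4,0,.25,0,0,o7],args=(s,))
            if best is None or r.cost<best[0]: best=(r.cost,s,r.x)
    return best
if __name__=="__main__":
    D=data();b=fit(D);print(b[0],b[1],b[2].round(3))
    for q,x,e in D:
        X,R=fk(q,b[2],b[1]);print((X-x).round(4),(Ro.from_matrix(R).inv()*Ro.from_euler('xyz',e)).magnitude().round(4))
E
python3 kin.py
```

```text
0.003189237122579487 (-1, -1, -1, -1) [ 0.302  0.044  0.509  0.035  0.391 -0.012  0.301  0.042 -0.081  1.496]Traceback (most recent call last):
  File "kin.py", line 33, in <module>
    X,R=fk(q,b[2],b[1]);print((X-x).round(4),(Ro.from_matrix(R).inv()*Ro.from_euler('xyz',e)).magnitude().round(4))
                                             ^^^^^^^^^^^^^^^^^^^^^^^^^^^^^^^^^^^^^^^^^^^^^^^^^^^^^^^^^^^^^^^^^^
AttributeError: 'float' object has no attribute 'round'
```

```bash
sed -i 's/\.magnitude()\.round(4)/.magnitude()/' kin.py; python3 kin.py; cat log.jsonl
```

```text
0.003189237122579487 (-1, -1, -1, -1) [ 0.302  0.044  0.509  0.035  0.391 -0.012  0.301  0.042 -0.081  1.496]
[0.0055 0.0017 0.    ] 0.005877427086940244
[-0.0008 -0.0012 -0.    ] 0.005877096032839485
[-0. -0. -0.] 0.05179244244948789
[[0.5879706838005625, 0.4003425063768192, -0.1539931031946698, 1.5315234689018615, 0.06356032142205623, 1.2144030933823182, -0.8423333632538328], [0.5032282514589097, -0.3284050876341115, 0.3313404409211269], [-3.1415704924864514, -0.00034812831667307975, 0.30466652011876594]]
[[0.19856225690472334, 0.15318357867921367, 0.058057020179291936, 2.0767719355047687, 0.8802930467114781, 0.5525896606585076, -1.994285588968289], [0.5012605226208627, -0.329207434839894, 0.3304631975548416], [2.5554628415737186, -0.35255223209015885, 0.11425996291559848]]
```

```bash
sed -i '$d' log.jsonl; python3 -m handwheel '[{"dx":0,"dy":0,"dz":0,"wx":0,"wy":0,"wz":0,"claw":100},{"dx":0,"dy":0,"dz":0,"wx":0,"wy":0,"wz":0,"claw":100}]' >/dev/null; python3 lg.py; python3 kin.py; python3 -m handwheel '[{"dx":0,"dy":0,"dz":-1,"wx":-0.15,"wy":0,"wz":0,"claw":100},{"dx":0,"dy":0,"dz":-1,"wx":-0.15,"wy":0,"wz":0,"claw":100},{"dx":0,"dy":0,"dz":0,"wx":0,"wy":0,"wz":0.15,"claw":100},{"dx":0,"dy":0,"dz":0,"wx":0,"wy":0,"wz":0,"claw":100},{"dx":0,"dy":0,"dz":0,"wx":0,"wy":0,"wz":0,"claw":100}]' >/dev/null; python3 lg.py; python3 kin.py
```

```text
{'qpos': [0.2, 0.155, 0.057, 2.071, 0.875, 0.561, -1.99], 'position': [0.501, -0.331, 0.331], 'tool_rot': [2.555, -0.348, 0.109], 'clock': 3.1}
0.0031756435280295924 (-1, -1, -1, -1) [ 0.303  0.044  0.509  0.034  0.391 -0.012  0.302  0.042 -0.081  1.496]
[0.0055 0.0017 0.    ] 0.005851058829531451
[-0.0008 -0.0012 -0.    ] 0.005850723504042868
[-0. -0. -0.] 0.051701415596916954
{'qpos': [-0.177, 0.22, 0.291, 2.167, 1.241, 0.739, -2.515], 'position': [0.492, -0.322, 0.325], 'tool_rot': [2.321, -0.337, 0.073], 'clock': 3.725}
0.008785316500183986 (-1, -1, -1, -1) [ 0.291  0.014  0.531  0.     0.406 -0.036  0.339  0.015 -0.083  1.5  ]
[ 0.0071 -0.001  -0.0012] 0.011817483923078624
[-0.0006  0.006   0.0008] 0.011817511822897881
[ 0.0023 -0.0026 -0.002 ] 0.05167292727859355
[-0.0021  0.0028  0.0023] 0.06555027919168478
```

```bash
python3 - <<'E'
s=open("kin.py").read()
s=s.replace("    h,a0","    q=np.array(q)+np.r_[0,p[10:15],0]\n    h,a0",1).replace("p[[1,3,5,7]])*5]","p[[1,3,5,7]])*5,1e-2*p[10:]]").replace("0,0,o7]","0,0,o7,0,0,0,0,0]")
open("kin.py","w").write(s)
E
python3 kin.py
```

```text
0.00315726313123188 (-1, -1, -1, -1) [ 0.3    0.027  0.568  0.006  0.422 -0.002  0.359  0.019 -0.18   1.556
 -0.062 -0.135  0.064  0.052 -0.005]
[ 0.0054 -0.0008 -0.0011] 0.022446022863313816
[-0.0032  0.0002  0.0009] 0.0242143282088565
[ 0.0019 -0.0015 -0.0016] 0.030335502744275152
[-0.0018  0.0018  0.0018] 0.01995322902961057
```

Run:
```python
from kin import *
D=data()
def ori(q,s,o1,o7,off):
    q=np.array(q)+np.r_[0,off,0]
    return rz(s[0]*q[0]+o1)@ry(q[1])@rz(s[1]*q[2])@ry(q[3])@rz(s[2]*q[4])@ry(q[5])@rz(s[3]*q[6]+o7)
for free in(0,1):
  def res(v,s,Ds):
    o=[]
    for q,x,e in Ds:o+=list((ori(q,s,v[0],v[1],v[2:]*free)-Ro.from_euler('xyz',e).as_matrix()).ravel())
    return np.r_[o,1e-3*v]
  out=[]
  for s in itertools.product((1,-1),repeat=4):
    for o1 in(0,1.57,3.14,-1.57):
     for o7 in(0,1.57,3.14,-1.57):
      r=least_squares(res,np.r_[o1,o7,np.zeros(5)],args=(s,D));out.append((r.cost,s,r.x.round(3)))
  out.sort(key=lambda a:a[0]);
  for o in out[:3]:print(o)
```

```text
(np.float64(1.233700139085468e-06), (-1, -1, -1, -1), array([-0.   ,  1.571,  0.   ,  0.   ,  0.   ,  0.   ,  0.   ]))
(np.float64(1.2337001390854683e-06), (-1, -1, -1, -1), array([-0.   ,  1.571,  0.   ,  0.   ,  0.   ,  0.   ,  0.   ]))
(np.float64(1.2337001390854683e-06), (-1, -1, -1, -1), array([-0.   ,  1.571,  0.   ,  0.   ,  0.   ,  0.   ,  0.   ]))
(np.float64(1.2336996402357118e-06), (-1, -1, -1, -1), array([ 0.   ,  1.571,  0.   ,  0.   , -0.   , -0.   , -0.   ]))
(np.float64(1.2336996402357124e-06), (-1, -1, -1, -1), array([ 0.   ,  1.571,  0.   ,  0.   , -0.   , -0.   , -0.   ]))
(np.float64(1.2336996402357124e-06), (-1, -1, -1, -1), array([ 0.   ,  1.571,  0.   ,  0.   , -0.   , -0.   , -0.   ]))
```

Orientation model is exact. Link offsets are now a linear least-squares problem.

```bash
cat > kin.py <<'E'
from h import *
import json
from scipy.optimize import least_squares
rz=lambda a:Ro.from_euler('z',a).as_matrix()
ry=lambda a:Ro.from_euler('y',a).as_matrix()
LO=np.array([-2.91,-.3,-1.5,.17,-1.26,.16,-2.52]);HI=np.array([2.91,2.13,1.42,2.43,4.41,1.93,2.52])
def frames(q):
    F=[];R=np.eye(3)
    for i in range(7):
        R=R@(rz(-q[i]) if i%2==0 else ry(q[i]));F.append(R)
    return F,R@rz(np.pi/2)
def cols(q):
    F,R=frames(q)
    return np.hstack([np.array([[0,0,1.]]).T,F[0][:,:2],F[2],F[4],F[6][:,2:],F[5][:,:2]])
def data():
    D=[([1.19677924,0.52204436,-0.03630087,1.60004071,0.02120727,1.02109803,-0.11279421],[0.18681619,-0.59604946,0.23069541],0)]
    return D+[json.loads(l) for l in open("log.jsonl")]
def params():
    D=data();A=np.vstack([cols(d[0]) for d in D]);b=np.hstack([d[1] for d in D])
    n=A.shape[1];lam=1e-3;x0=np.zeros(n)
    x=np.linalg.lstsq(np.vstack([A,lam*np.eye(n)]),np.r_[b,lam*x0],rcond=None)[0]
    return x,A@x-b
P=params()[0]
def fk(q): return cols(q)@P,frames(q)[1]
def ik(x,R,q0,w=.02):
    def res(q):
        X,Q=fk(q);return np.r_[(X-x)*10,(Q-R).ravel(),w*(q-q0)*.1]
    q0=np.clip(q0,LO+.01,HI-.01)
    r=least_squares(res,q0,bounds=(LO,HI));X,Q=fk(r.x)
    return r.x,np.linalg.norm(X-x),np.abs(Q-R).max()
if __name__=="__main__":
    x,e=params();print(x.round(4),np.abs(e).max())
E
python3 kin.py
```

```text
[ 3.202e-01 -0.000e+00 -2.130e-02  1.500e-03 -3.800e-02  5.292e-01
 -3.000e-04  1.000e-04  4.198e-01  3.274e-01  4.000e-04  1.000e-04] 1.523751227383574e-05
```

```bash
cat > plan.py <<'E'
from kin import *
import sys
G=np.array([0,0,-.019])  # grasp point in tool
cup=np.array([.542,-.305,0]);rest=np.array([.471,-.027,.05]);ry_=np.array([np.cos(np.radians(71)),np.sin(np.radians(71)),0])
def pose(gp,z,y):
    z=z/np.linalg.norm(z);x=np.cross(y,z);R=np.c_[x,y,z];return gp-R@G,R
def pts(psi,tau):
    d=np.array([np.cos(psi),np.sin(psi),0]);z=np.cos(tau)*d-np.sin(tau)*np.array([0,0,1]);return d,z
def cuppose(psi,tau,sg,h):
    d,z=pts(psi,tau);y=sg*np.cross([0,0,1.],d);return pose(cup+[0,0,h],z,y)
def restpose(pdir,tau,sg,up,off=0,h=0):
    # pdir=dir of plug; up=1 came from plug-up grasp. at the cup heading d; at rest heading analog d = pdir (up) or -pdir
    d=pdir*up;z=-np.cos(tau)*np.array([0,0,1])-np.sin(tau)*d
    y=sg*np.cross([0,0,1.],d);return pose(rest+pdir*off+[0,0,h],z,y)
MID=np.array([0,.9,0,1.3,1.57,1.0,0])
def margin(q): return min((q-LO).min(),(HI-q).min())
def best(x,R,n=14,seed=0):
    rng=np.random.default_rng(seed);b=None
    for i in range(n):
        q0=rng.uniform(LO,HI);q0[0]=rng.uniform(-1,1.2)
        q,e,a=ik(x,R,q0)
        if e<2e-3 and a<.02:
            m=margin(q)
            if b is None or m>b[0]:b=(m,q)
    return b
E
python3 - <<'E'
from plan import *
for tau in np.radians([20,35]):
  for pd in range(-180,180,30):
   for sg in(1,-1):
    x,R=cuppose(np.radians(pd),tau,sg,.098);b=best(x,R,8)
    if b and b[0]>.1:print(round(np.degrees(tau)),pd,sg,round(b[0],2),b[1].round(2))
  for up in(1,-1):
   for s in(1,-1):
    for sg in(1,-1):
     x,R=restpose(ry_*s,tau,sg,up);b=best(x,R,8)
     if b and b[0]>.1:print("rest",up,s,sg,round(b[0],2),b[1].round(2))
E
```

```text
20 -150 1 0.26 [-0.24  1.45  0.91  1.12 -0.02  1.67 -0.6 ]
20 -150 -1 0.11 [0.05 1.25 0.18 1.09 0.52 1.82 2.13]
20 -120 1 0.51 [-0.5   1.37  0.91  1.54  0.18  1.08 -0.55]
20 -120 -1 0.45 [-0.05  1.1   0.08  1.51  0.9   1.48  2.06]
20 -90 1 0.52 [ 0.07  0.99 -0.21  1.91  1.49  1.41 -1.33]
20 -90 -1 0.51 [ 0.03  0.98 -0.15  1.92  1.46  1.37  1.81]
20 -60 1 0.18 [ 0.4   1.01 -0.5   2.25  2.16  1.6  -1.37]
20 -60 -1 0.17 [ 0.17  0.96 -0.22  2.26  2.12  1.41  1.61]
20 0 1 0.19 [ 1.63  1.41 -1.18  2.24  3.25  0.57 -0.22]
20 0 -1 0.13 [0.33 1.11 0.51 2.3  3.8  1.65 1.32]
20 60 1 0.27 [ 0.97  1.09 -0.17  1.52 -0.99  1.34 -2.14]
20 60 -1 0.43 [ 1.11  1.12 -0.4   1.51 -0.83  1.22  0.88]
20 90 1 0.19 [ 0.85  1.24 -0.2   1.09 -0.64  1.74 -2.23]
20 90 -1 0.28 [ 1.19  1.44 -1.05  1.07  0.02  1.65  0.43]
rest 1 1 1 0.42 [ 0.15  0.76 -0.56  2.01  0.87  0.92  1.79]
rest 1 1 -1 0.43 [ 0.38  0.88 -0.9   2.    1.05  1.14 -1.49]
rest 1 -1 1 0.29 [ 0.85  0.86 -0.95  2.14  0.8   0.46 -0.93]
rest 1 -1 -1 0.29 [ 0.96  0.97 -1.13  2.14  1.01  0.6   2.03]
rest -1 1 1 0.29 [ 0.85  0.86 -0.95  2.14  0.8   0.46 -
[... 839 characters left out ...]
  0.96 -0.1   1.59 -0.93  1.17 -2.22]
35 60 -1 0.48 [ 1.    0.97 -0.3   1.59 -0.78  1.08  0.82]
35 90 1 0.31 [ 0.79  1.09 -0.13  1.23 -0.57  1.53 -2.21]
35 90 -1 0.45 [ 1.19  1.31 -1.04  1.2   0.16  1.48  0.39]
rest 1 1 1 0.51 [-0.03  0.84 -0.47  1.92  0.86  1.15  1.71]
rest 1 1 -1 0.52 [ 0.18  0.94 -0.79  1.91  1.02  1.36 -1.55]
rest 1 -1 1 0.3 [ 1.13  1.1  -1.16  2.13  0.83  0.48 -0.77]
rest 1 -1 -1 0.19 [ 1.2   1.22 -1.31  2.13  1.02  0.63  2.2 ]
rest -1 1 1 0.3 [ 1.13  1.1  -1.16  2.13  0.83  0.48 -0.77]
rest -1 1 -1 0.19 [ 1.2   1.22 -1.31  2.13  1.02  0.63  2.2 ]
rest -1 -1 1 0.51 [-0.03  0.84 -0.47  1.92  0.86  1.15  1.71]
rest -1 -1 -1 0.52 [ 0.18  0.94 -0.79  1.91  1.02  1.36 -1.55]
```

```bash
cat >> plan.py <<'E'
def go(x,R,q=None,name="",sim=True):
    """print rot vector (tool, rad) then shift (tool, cm) from measured pose; simulate IK along"""
    if q is None: q=np.array(monitor.observe()["qpos"])
    X,Q=fk(q)
    w=Ro.from_matrix(Q.T@R).as_rotvec();n=max(1,int(np.ceil(np.linalg.norm(w)/.185)))
    t=R.T@(x-X)*100
    print(name,"rot",w.round(3),"n",n,"| shift after",t.round(2),"n",int(np.ceil(np.linalg.norm(t)/6)))
    if sim:
        m=9;mx=0
        for i in range(1,n+1):
            q2,e,a=ik(X,Q@Ro.from_rotvec(w*i/n).as_matrix(),q);mx=max(mx,e,a);m=min(m,margin(q2));q=q2
        for f in np.linspace(0,1,6)[1:]:
            q2,e,a=ik(X+f*(x-X),R,q);mx=max(mx,e,a);m=min(m,margin(q2));q=q2
        print("   err",round(mx,4),"margin",round(m,3),"q",q.round(2))
    return q
E
cat > full.py <<'E'
from plan import *
D=np.radians
psi=D(-109);t1=D(20);t2=D(25);up=np.array([0,0,1.])
c=cuppose(psi,t1,1,.098)
q=go(c[0]-.14*c[1][:,2]+up*.04,c[1],None,"pre")
q=go(*c,q,"grasp")
q=go(c[0]+up*.14,c[1],q,"lift")
r=restpose(-ry_,t1,1,1,.012)
q=go(r[0]+up*.15,r[1],q,"over rest");q=go(r[0],r[1],q,"lay")
q=go(r[0]+up*.10,r[1],q,"off")
r=restpose(-ry_,t2,-1,-1,-.016)
q=go(r[0]+up*.10,r[1],q,"re");q=go(*r,q,"regrasp");q=go(r[0]+up*.2,r[1],q,"lift2")
c=cuppose(psi+np.pi,t2,-1,.102)
q=go(c[0]+up*.12,c[1],q,"over cup");q=go(*c,q,"insert")
q=go(c[0]-.12*c[1][:,2],c[1],q,"away")
E
python3 full.py
```

```text
pre rot [ 0.047 -0.775 -1.576] n 10 | shift after [18.71  4.16 -8.69] n 4
   err 0.0 margin 0.27 q [-0.29  0.96  0.1   1.55  0.87  1.54 -1.  ]
grasp rot [ 0. -0.  0.] n 1 | shift after [ 3.76  0.   15.37] n 3
   err 0.0 margin 0.391 q [-0.14  1.06  0.15  1.67  1.    1.3  -1.12]
lift rot [-0.  0.  0.] n 1 | shift after [-13.16  -0.    -4.79] n 3
   err 0.0 margin 0.526 q [-0.16  0.83  0.17  1.7   0.99  1.4  -0.94]
over rest rot [ 0.     1.571 -0.   ] n 9 | shift after [ 22.   -15.76  13.26] n 6
   err 0.0 margin 0.347 q [ 0.59  0.39 -0.52  2.08 -0.25  0.65 -0.02]
lay rot [-0. -0.  0.] n 1 | shift after [-5.13 -0.   14.1 ] n 3
   err 0.0 margin 0.137 q [ 0.54  0.69 -0.47  2.16 -0.19  0.3   0.02]
off rot [-0.  0. -0.] n 1 | shift after [ 3.42 -0.   -9.4 ] n 2
   err 0.0 margin 0.137 q [ 0.57  0.48 -0.5   2.12 -0.23  0.53 -0.01]
re rot [ 0.    -0.785 -0.   ] n 5 | shift after [ 1.19  0.   -0.63] n 1
   err 0.0 margin 0.321 q [-0.31  0.56 -0.02  1.96  0.44  0.95 -0.97]
regrasp rot [ 0. -0.  0.] n 1 | shift after [4.23 0.   9.06] n 2
   err 0.0 margin 0.443 q [-0.33  0.73  0.01  1.99  0.5   0.76 -1.08]
lift2 rot [-0. -0.  0.] n 1 | shift after [ -8.45  -0.   -18.13] n 4
   err 0.0 margin 0.443 q [-0.3   0.41 -0.03  1.88  0.38  1.16 -0.87]
over cup rot [0.    1.571 0.   ] n 9 | shift after [-11.45  15.76 -20.09] n 5
   err 0.0 margin 0.213 q [ 0.97  0.92 -0.26  1.41 -0.78  1.48  0.77]
insert rot [0. 0. 0.] n 1 | shift after [-10.88   0.     5.07] n 2
   err 0.0 margin 0.445 q [ 0.96  1.09 -0.25  1.39 -0.76  1.39  0.88]
away rot [-0.  0. -0.] n 1 | shift after [ -0.   0. -12.] n 2
   err 0.0 margin 0.316 q [ 1.04  1.1  -0.2   1.18 -0.71  1.61  0.81]
```

```bash
python3 -m handwheel '[{"dx":0,"dy":0,"dz":0,"wx":0.004,"wy":-0.065,"wz":-0.131,"claw":100},{"dx":0,"dy":0,"dz":0,"wx":0.004,"wy":-0.065,"wz":-0.131,"claw":100},{"dx":0,"dy":0,"dz":0,"wx":0.004,"wy":-0.065,"wz":-0.131,"claw":100},{"dx":0,"dy":0,"dz":0,"wx":0.004,"wy":-0.065,"wz":-0.131,"claw":100},{"dx":0,"dy":0,"dz":0,"wx":0.004,"wy":-0.065,"wz":-0.131,"claw":100},{"dx":0,"dy":0,"dz":0,"wx":0.004,"wy":-0.065,"wz":-0.131,"claw":100}]' | head -3;python3 -m handwheel '[{"dx":0,"dy":0,"dz":0,"wx":0.004,"wy":-0.065,"wz":-0.131,"claw":100},{"dx":0,"dy":0,"dz":0,"wx":0.004,"wy":-0.065,"wz":-0.131,"claw":100},{"dx":0,"dy":0,"dz":0,"wx":0.004,"wy":-0.065,"wz":-0.131,"claw":100},{"dx":0,"dy":0,"dz":0,"wx":0.004,"wy":-0.065,"wz":-0.131,"claw":100},{"dx":0,"dy":0,"dz":0,"wx":0.004,"wy":-0.065,"wz":-0.131,"claw":100},{"dx":0,"dy":0,"dz":0,"wx":0.004,"wy":-0.065,"wz":-0.131,"claw":100},{"dx":0,"dy":0,"dz":0,"wx":0,"wy":0,"wz":0,"claw":100}]'; python3 full.py | head -4;python3 lg.py;python3 kin.py
```

```text
clock: 4.47
position: [0.491, -0.3228, 0.3253]
tool_rot: [2.374, 0.505, 0.338]
clock: 5.35
position: [0.4911, -0.3225, 0.3238]
tool_rot: [-3.138, 1.222, 1.236]
force: [-0.3, 0.6, 0.4]
grip_width: 0.0853
finger_force: 0.0
pre rot [-0.007  0.    -0.001] n 1 | shift after [18.54  4.26 -8.84] n 4
   err 0.0 margin 0.397 q [-0.29  0.96  0.11  1.55  0.87  1.53 -1.  ]
grasp rot [ 0. -0.  0.] n 1 | shift after [ 3.76  0.   15.37] n 3
   err 0.0 margin 0.397 q [-0.15  1.06  0.16  1.67  1.    1.3  -1.12]
{'qpos': [-0.175, 0.638, 0.188, 1.792, 0.997, 1.462, -0.862], 'position': [0.491, -0.322, 0.324], 'tool_rot': [-3.138, 1.222, 1.236], 'clock': 5.35}
[ 3.203e-01  0.000e+00 -2.130e-02  0.000e+00 -3.750e-02  5.297e-01
  0.000e+00 -2.000e-04  4.207e-01  3.279e-01 -0.000e+00 -2.000e-04] 2.1551245183992762e-06
```

```bash
python3 -m handwheel '[{"dx":0,"dy":2.1,"dz":-4.4,"wx":-0.007,"wy":0,"wz":0,"claw":100},{"dx":0,"dy":2.1,"dz":-4.4,"wx":0,"wy":0,"wz":0,"claw":100},{"dx":4.6,"dy":0,"dz":0,"wx":0,"wy":0,"wz":0,"claw":100},{"dx":4.6,"dy":0,"dz":0,"wx":0,"wy":0,"wz":0,"claw":100},{"dx":4.6,"dy":0,"dz":0,"wx":0,"wy":0,"wz":0,"claw":100},{"dx":4.6,"dy":0,"dz":0,"wx":0,"wy":0,"wz":0,"claw":100},{"dx":0,"dy":0,"dz":0,"wx":0,"wy":0,"wz":0,"claw":100}]'
python3 full.py | head -4
python3 - <<'E'
from h import *
f=optics.grab_frame("wrist");cv2.imwrite("pics/w1.png",f["frame"])
print((-np.array(f["R"]).T@f["t"]).round(3))
for n in("gauge","cup"):
    for m in optics.masks_of(n,"wrist")[:2]:print(n,m["p"],m["rect"])
for h in(.056,.136,.166):print(h,proj(f,[.542,-.305,h]).round(1))
E
```

```text
clock: 6.22
position: [0.5783, -0.1982, 0.1798]
tool_rot: [3.139, 1.222, 1.237]
force: [-0.0, -0.7, 0.3]
grip_width: 0.0855
finger_force: 0.0
pre rot [ 0.     0.    -0.001] n 1 | shift after [ 0.07  0.05 -0.08] n 1
   err 0.0 margin 0.4 q [-0.3   0.96  0.12  1.55  0.86  1.53 -1.  ]
grasp rot [ 0. -0. -0.] n 1 | shift after [ 3.76  0.   15.37] n 3
   err 0.0 margin 0.4 q [-0.15  1.06  0.16  1.67  0.99  1.29 -1.12]
[ 0.631 -0.045  0.151]
gauge 0.61 [249.8, 92.5, 28.3, 123.2]
cup 0.91 [225.1, 15.0, 74.4, 88.4]
0.056 [260.4  97.6]
0.136 [260.6 185. ]
0.166 [260.6 218.4]
```

View pics/w1.png

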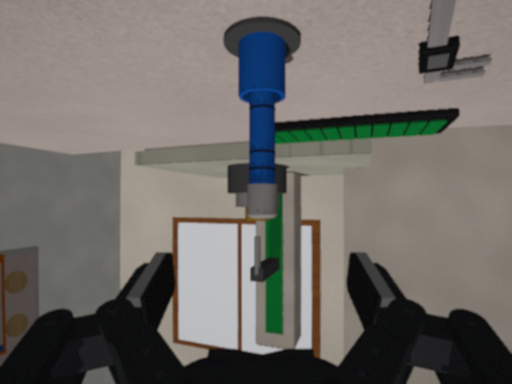

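Wrist view (upside down): gauge axis at u≈262, plug end at v≈216, cup mouth at v≈97. The heights agree and the gauge is about 2 mm off sideways. Correct that and grasp.

Run:
```python
from plan import *
f=optics.grab_frame("wrist")
R=cuppose(np.radians(-109),np.radians(20),1,.098)[1]
for h,v in((.166,217),(.056,97)):
    c,d=ray(f,262.2,v);g=np.array([.542,-.305,h])
    dl=R[:,2].copy();dl[2]=0;dl/=np.linalg.norm(dl)
    p=c+d*(((g-c)@dl)/(d@dl));print((p-g).round(4),"tool y",((p-g)@R[:,1]).round(4))
```

```text
[ 0.0023 -0.0008  0.0031] tool y 0.0025
[ 0.003  -0.001   0.0043] tool y 0.0032
```

```bash
python3 -m handwheel '[{"dx":0.8,"dy":-0.15,"dz":3,"wx":0,"wy":0,"wz":0,"claw":100},{"dx":0.8,"dy":0,"dz":3,"wx":0,"wy":0,"wz":0,"claw":100},{"dx":0.8,"dy":0,"dz":3,"wx":0,"wy":0,"wz":0,"claw":100},{"dx":0.8,"dy":0,"dz":3,"wx":0,"wy":0,"wz":0,"claw":100},{"dx":0.6,"dy":0,"dz":2,"wx":0,"wy":0,"wz":0,"claw":100},{"dx":0,"dy":0,"dz":1.2,"wx":0,"wy":0,"wz":0,"claw":100},{"dx":0,"dy":0,"dz":0,"wx":0,"wy":0,"wz":0,"claw":100}]'
python3 full.py | sed -n 3,4p
python3 - <<'E'
from h import *
S=optics.grab_frame("side");cv2.imwrite("pics/s2.png",cv2.resize(S["frame"][80:200,265:425],(640,480)))
f=optics.grab_frame("wrist");i=f["frame"].copy()
cv2.imwrite("pics/w2.png",i)
E
```

```text
clock: 7.3
position: [0.5353, -0.3215, 0.0951]
tool_rot: [3.132, 1.224, 1.231]
force: [-0.1, 0.6, -0.6]
grip_width: 0.0856
finger_force: 0.0
grasp rot [ 0. -0. -0.] n 1 | shift after [ 3.76  0.   15.37] n 3
   err 0.0 margin 0.401 q [-0.15  1.06  0.17  1.67  0.99  1.29 -1.12]
```

View pics/w2.png

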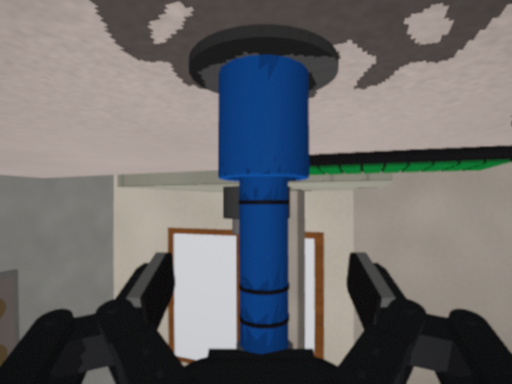

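Wrist view: handle between the fingers at u≈264, cup mouth at v≈178, fingers symmetric about u≈261. Check the remaining offset numerically.

Run:
```python
from plan import *
f=optics.grab_frame("wrist");s=monitor.observe()
X,R=fk(s["qpos"])
g=X+R@G;print(g.round(4),proj(f,g).round(1),proj(f,g+R[:,1]*.01).round(1))
# cup centre: lateral from disc/cup edges
hsv=cv2.cvtColor(f["frame"],cv2.COLOR_BGR2HSV);b=(hsv[...,0]>100)&(hsv[...,0]<130)&(hsv[...,1]>150)
for v in(100,130,160,220,260):
    u=np.nonzero(b[v,150:400])[0]+150;print(v,u.min(),u.max())
```

```text
[ 0.5419 -0.3034  0.1014] [259.9 276.8] [281.1 276.7]
100 220 306
130 220 306
160 220 309
220 240 286
260 240 285
```

```bash
python3 -m handwheel '[{"dx":0.2,"dy":0.16,"dz":0.2,"wx":0,"wy":0,"wz":0,"claw":100},{"dx":0,"dy":0,"dz":0,"wx":0,"wy":0,"wz":0,"claw":20},{"dx":0,"dy":0,"dz":0,"wx":0,"wy":0,"wz":0,"claw":10},{"dx":0,"dy":0,"dz":0,"wx":0,"wy":0,"wz":0,"claw":5},{"dx":0,"dy":0,"dz":0,"wx":0,"wy":0,"wz":0,"claw":5},{"dx":0,"dy":0,"dz":0,"wx":0,"wy":0,"wz":0,"claw":5},{"dx":0,"dy":0,"dz":0,"wx":0,"wy":0,"wz":0,"claw":5},{"dx":0,"dy":0,"dz":0,"wx":0,"wy":0,"wz":0,"claw":5}]' 60; python3 lg.py
```

```text
clock: 8.45
position: [0.5366, -0.3228, 0.0921]
tool_rot: [3.134, 1.224, 1.233]
force: [1.0, 1.4, 2.6]
grip_width: 0.0221
finger_force: 58.6
{'qpos': [-0.155, 1.061, 0.17, 1.672, 0.995, 1.29, -1.117], 'position': [0.537, -0.323, 0.092], 'tool_rot': [3.134, 1.224, 1.233], 'clock': 8.45}
```

```bash
python3 -m handwheel '[{"dx":-1.9,"dy":0,"dz":-0.7,"wx":0,"wy":0,"wz":0,"claw":5},{"dx":-2.8,"dy":0,"dz":-1,"wx":0,"wy":0,"wz":0,"claw":5},{"dx":-2.8,"dy":0,"dz":-1,"wx":0,"wy":0,"wz":0,"claw":5},{"dx":-2.8,"dy":0,"dz":-1,"wx":0,"wy":0,"wz":0,"claw":5},{"dx":-2.8,"dy":0,"dz":-1,"wx":0,"wy":0,"wz":0,"claw":5},{"dx":-1.9,"dy":0,"dz":-0.7,"wx":0,"wy":0,"wz":0,"claw":5},{"dx":0,"dy":0,"dz":0,"wx":0,"wy":0,"wz":0,"claw":5}]' 60
cat > step.py <<'E'
from plan import *
D=np.radians;psi=D(-109);t1=D(20);t2=D(25);up=np.array([0,0,1.])
E
python3 - <<'E'
from step import *
f=optics.grab_frame("wrist");cv2.imwrite("pics/w3.png",f["frame"])
for h in(.05,.09):
    r=restpose(-ry_,t1,1,1,.0125);q=go(r[0]+up*.15,r[1],None,"over rest")
    break
E
```

```text
clock: 9.32
position: [0.5362, -0.3229, 0.2528]
tool_rot: [3.128, 1.222, 1.227]
force: [0.6, 0.6, -2.9]
grip_width: 0.0228
finger_force: 58.8
over rest rot [ 0.004  1.572 -0.   ] n 9 | shift after [ 21.35 -15.78  15.16] n 6
   err 0.0 margin 0.346 q [ 0.55  0.38 -0.46  2.08 -0.29  0.66  0.02]
```

View pics/w3.png

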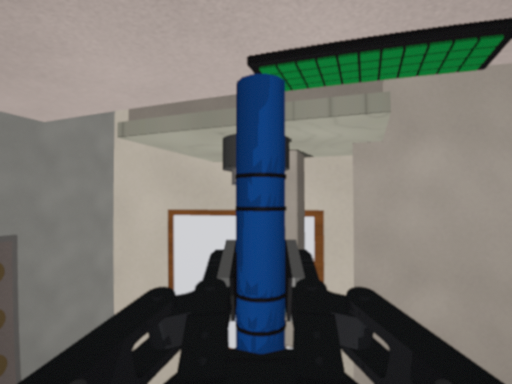

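The gauge is held, with its axis vertical at u≈260. Turn it level.

```bash
python3 -m handwheel '[{"dx":0,"dy":0,"dz":0,"wx":0,"wy":0.131,"wz":0,"claw":5},{"dx":0,"dy":0,"dz":0,"wx":0,"wy":0.131,"wz":0,"claw":5},{"dx":0,"dy":0,"dz":0,"wx":0,"wy":0.131,"wz":0,"claw":5},{"dx":0,"dy":0,"dz":0,"wx":0,"wy":0.131,"wz":0,"claw":5},{"dx":0,"dy":0,"dz":0,"wx":0,"wy":0.131,"wz":0,"claw":5},{"dx":0,"dy":0,"dz":0,"wx":0,"wy":0.131,"wz":0,"claw":5}]' 60|head -3;python3 -m handwheel '[{"dx":0,"dy":0,"dz":0,"wx":0,"wy":0.131,"wz":0,"claw":5},{"dx":0,"dy":0,"dz":0,"wx":0,"wy":0.131,"wz":0,"claw":5},{"dx":0,"dy":0,"dz":0,"wx":0,"wy":0.131,"wz":0,"claw":5},{"dx":0,"dy":0,"dz":0,"wx":0,"wy":0.131,"wz":0,"claw":5},{"dx":0,"dy":0,"dz":0,"wx":0,"wy":0.131,"wz":0,"claw":5},{"dx":0,"dy":0,"dz":0,"wx":0,"wy":0.131,"wz":0,"claw":5},{"dx":0,"dy":0,"dz":0,"wx":0,"wy":0,"wz":0,"claw":5}]' 60
python3 - <<'E'
from step import *
r=restpose(-ry_,t1,1,1,.0125);q=go(r[0]+up*.15,r[1],None,"over rest");go(r[0],r[1],q,"lay")
# cup now empty: where is it, from top view & side view
from scipy.optimize import minimize
for c in("top","side"):
    f=optics.grab_frame(c);hsv=cv2.cvtColor(f["frame"],cv2.COLOR_BGR2HSV)
    p=proj(f,[.543,-.305,.03]).astype(int);b=((hsv[...,0]>100)&(hsv[...,0]<130)&(hsv[...,1]>150)).astype(np.uint8)
    w=b[p[1]-25:p[1]+25,p[0]-25:p[0]+25];ys,xs=np.nonzero(w);print(c,p,xs.min()+p[0]-25,xs.max()+p[0]-25,ys.min()+p[1]-25,ys.max()+p[1]-25)
    t=np.linspace(0,6.28,60)
    for X in([.543,-.305],):
        pr=np.array([proj(f,[X[0]+.022*np.cos(a),X[1]+.022*np.sin(a),h]) for a in t for h in(.006,.056)]);print(" pred",pr.min(0).round(1),pr.max(0).round(1))
    cv2.imwrite(f"pics/{c}3.png",cv2.resize(f["frame"][p[1]-30:p[1]+30,p[0]-40:p[0]+40],(400,300),interpolation=cv2.INTER_CUBIC))
cv2.imwrite("pics/cup3.png",np.hstack([cv2.imread("pics/top3.png"),cv2.imread("pics/side3.png")]))
E
```

```text
clock: 10.12
position: [0.536, -0.3225, 0.2505]
tool_rot: [3.14, 0.433, 1.24]
clock: 11.0
position: [0.5342, -0.3252, 0.2489]
tool_rot: [-3.14, -0.35, 1.235]
force: [0.0, 1.1, -1.6]
grip_width: 0.0225
finger_force: 58.8
over rest rot [ 0.    -0.001 -0.004] n 1 | shift after [ 21.72 -15.68  15.01] n 6
   err 0.0 margin 0.346 q [ 0.54  0.38 -0.44  2.08 -0.3   0.66  0.03]
lay rot [-0. -0.  0.] n 1 | shift after [-5.13 -0.   14.1 ] n 3
   err 0.0 margin 0.14 q [ 0.51  0.68 -0.43  2.16 -0.26  0.3   0.09]
top [358 226] 352 382 214 234
 pred [349.3 219.4] [367.5 234.3]
side [346 152] 339 353 143 162
 pred [337.5 140.2] [355.5 163.9]
```

```bash
python3 -m handwheel '[{"dx":3.1,"dy":-2.24,"dz":2.1,"wx":0,"wy":0,"wz":0,"claw":5},{"dx":3.1,"dy":-2.24,"dz":2.1,"wx":0,"wy":0,"wz":0,"claw":5},{"dx":3.1,"dy":-2.24,"dz":2.1,"wx":0,"wy":0,"wz":0,"claw":5},{"dx":3.1,"dy":-2.24,"dz":2.1,"wx":0,"wy":0,"wz":0,"claw":5},{"dx":3.1,"dy":-2.24,"dz":2.1,"wx":0,"wy":0,"wz":0,"claw":5},{"dx":3.1,"dy":-2.24,"dz":2.2,"wx":0,"wy":0,"wz":0,"claw":5},{"dx":3.1,"dy":-2.24,"dz":2.3,"wx":0,"wy":0,"wz":0,"claw":5},{"dx":0,"dy":0,"dz":0,"wx":0,"wy":0,"wz":0,"claw":5}]' 60
python3 - <<'E'
from step import *
r=restpose(-ry_,t1,1,1,.0125);q=go(r[0]+up*.02,r[1],None,"above");
f=optics.grab_frame("wrist");a=f["frame"];g=optics.grab_frame("side");p=proj(g,[.47,-.03,.1]).astype(int)
b=cv2.resize(g["frame"][p[1]-60:p[1]+60,p[0]-80:p[0]+80],(512,384),interpolation=cv2.INTER_CUBIC)
cv2.imwrite("pics/r4.png",cv2.resize(np.hstack([a,b]),(800,300)))
w,p2=[],[]
for s in(1,-1):print(proj(f,rest+s*ry_*.064).round(1),proj(g,rest+s*ry_*.064).round(1),"side crop scale 3.2 origin",p-[80,60])
E
```

```text
clock: 12.1
position: [0.4694, -0.0266, 0.184]
tool_rot: [3.14, -0.348, 1.248]
force: [-0.2, -0.2, -1.8]
grip_width: 0.0224
finger_force: 59.1
above rot [-0.001  0.001  0.008] n 1 | shift after [-5.06  0.17 12.19] n 3
   err 0.0 margin 0.185 q [ 0.51  0.64 -0.44  2.16 -0.27  0.34  0.08]
[261.8 164. ] [309.7 245.9] side crop scale 3.2 origin [251 157]
[260.8 296.2] [346.7 216.3] side crop scale 3.2 origin [251 157]
```

View pics/r4.png

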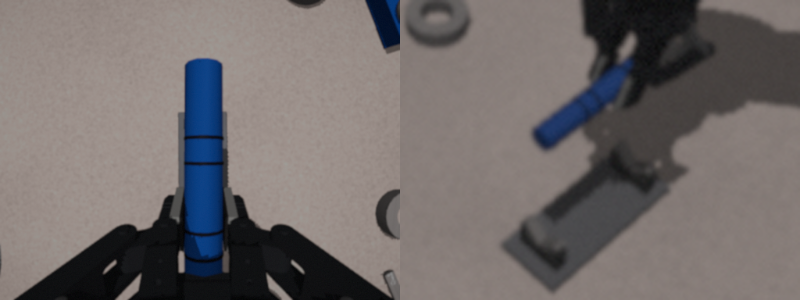

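View pics/cup3.png

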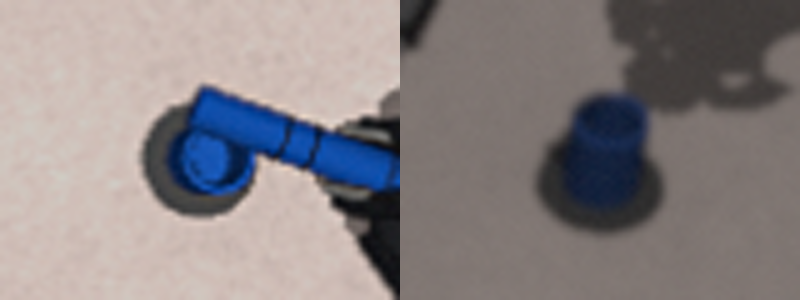

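Views: gauge level and centred over the rest (rest edges symmetric about it at u≈204 in the composite). The empty cup shows clearly in both crops: mouth about (212,160) in the top crop and (610,118) in the side crop. Lower it.

```bash
python3 -m handwheel '[{"dx":-1,"dy":0.1,"dz":2.4,"wx":0,"wy":0,"wz":0.008,"claw":5},{"dx":-1.3,"dy":0.07,"dz":3.3,"wx":0,"wy":0,"wz":0,"claw":5},{"dx":-1.3,"dy":0,"dz":3.3,"wx":0,"wy":0,"wz":0,"claw":5},{"dx":-1,"dy":0,"dz":2.4,"wx":0,"wy":0,"wz":0,"claw":5},{"dx":-0.45,"dy":0,"dz":0.8,"wx":0,"wy":0,"wz":0,"claw":5},{"dx":0,"dy":0,"dz":0,"wx":0,"wy":0,"wz":0,"claw":5}]' 60
python3 - <<'E'
from step import *
r=restpose(-ry_,t1,1,1,.0125);q=go(r[0],r[1],None,"lay")
E
```

```text
clock: 12.95
position: [0.4706, -0.037, 0.0523]
tool_rot: [-3.141, -0.348, 1.232]
force: [0.4, -0.1, -1.1]
grip_width: 0.0221
finger_force: 59.2
lay rot [ 0.002  0.001 -0.006] n 1 | shift after [-0.35 -0.29  2.02] n 1
   err 0.0 margin 0.14 q [ 0.51  0.68 -0.43  2.16 -0.26  0.3   0.09]
```

```bash
python3 -m handwheel '[{"dx":-0.2,"dy":-0.15,"dz":0.75,"wx":0,"wy":0,"wz":-0.006,"claw":5},{"dx":-0.2,"dy":-0.12,"dz":0.75,"wx":0,"wy":0,"wz":0,"claw":5},{"dx":-0.05,"dy":0,"dz":0.15,"wx":0,"wy":0,"wz":0,"claw":5},{"dx":0,"dy":0,"dz":0,"wx":0,"wy":0,"wz":0,"claw":5}]' 60
python3 -m handwheel '[{"dx":-0.03,"dy":0,"dz":0.1,"wx":0,"wy":0,"wz":0,"claw":5},{"dx":0,"dy":0,"dz":0,"wx":0,"wy":0,"wz":0,"claw":5}]' 60
python3 -m handwheel '[{"dx":-0.03,"dy":0,"dz":0.1,"wx":0,"wy":0,"wz":0,"claw":5},{"dx":0,"dy":0,"dz":0,"wx":0,"wy":0,"wz":0,"claw":5}]' 60|head -4
python3 - <<'E'
from step import *
r=restpose(-ry_,t1,1,1,.0125);q=go(r[0],r[1],None,"lay")
E
```

```text
clock: 13.45
position: [0.4679, -0.0342, 0.0352]
tool_rot: [3.141, -0.349, 1.239]
force: [-3.1, 0.5, 3.6]
grip_width: 0.022
finger_force: 59.8
clock: 13.7
position: [0.468, -0.0342, 0.0348]
tool_rot: [3.14, -0.349, 1.24]
force: [-9.3, -2.9, 26.3]
grip_width: 0.0225
finger_force: 62.5
clock: 13.95
position: [0.4678, -0.0341, 0.0342]
tool_rot: [3.14, -0.349, 1.24]
force: [-14.8, -3.9, 41.3]
lay rot [0.001 0.    0.001] n 1 | shift after [0.09 0.07 0.25] n 1
   err 0.0 margin 0.14 q [ 0.51  0.68 -0.43  2.16 -0.26  0.3   0.09]
```

```bash
python3 -m handwheel '[{"dx":0.05,"dy":-0.1,"dz":-0.15,"wx":0,"wy":0,"wz":0,"claw":5},{"dx":0,"dy":-0.1,"dz":0,"wx":0,"wy":0,"wz":0,"claw":5},{"dx":0,"dy":0,"dz":0,"wx":0,"wy":0,"wz":0,"claw":5}]' 60|sed -n 2,4p
python3 -m handwheel '[{"dx":-0.03,"dy":0,"dz":0.1,"wx":0,"wy":0,"wz":0,"claw":5},{"dx":0,"dy":0,"dz":0,"wx":0,"wy":0,"wz":0,"claw":5}]' 60|sed -n 2,4p
python3 -m handwheel '[{"dx":-0.03,"dy":0,"dz":0.1,"wx":0,"wy":0,"wz":0,"claw":5},{"dx":0,"dy":0,"dz":0,"wx":0,"wy":0,"wz":0,"claw":5}]' 60|sed -n 2,4p
python3 -c "
from h import *
s=monitor.observe();R=Ro.from_euler('xyz',s['tool_rot']).as_matrix();print('tool force',(R.T@s['force']).round(1),'moment',(R.T@s['moment']).round(2))"
```

```text
position: [0.4671, -0.0339, 0.0348]
tool_rot: [3.138, -0.349, 1.239]
force: [2.9, -0.5, 1.5]
position: [0.4673, -0.0338, 0.0341]
tool_rot: [3.138, -0.349, 1.24]
force: [0.1, -2.4, 16.6]
position: [0.4673, -0.0338, 0.0338]
tool_rot: [3.138, -0.349, 1.24]
force: [-7.0, -6.2, 43.0]
tool force [  7.1  -4.4 -43.2] moment [ 0.97  0.99 -0.34]
```

```bash
python3 -m handwheel '[{"dx":0.03,"dy":0,"dz":-0.1,"wx":0,"wy":0,"wz":0,"claw":5},{"dx":0,"dy":0,"dz":0,"wx":0,"wy":0,"wz":0,"claw":5},{"dx":0,"dy":0,"dz":0,"wx":0,"wy":0,"wz":0,"claw":40},{"dx":0,"dy":0,"dz":0,"wx":0,"wy":0,"wz":0,"claw":70},{"dx":0,"dy":0,"dz":0,"wx":0,"wy":0,"wz":0,"claw":75},{"dx":0,"dy":0,"dz":0,"wx":0,"wy":0,"wz":0,"claw":75},{"dx":0,"dy":0,"dz":0,"wx":0,"wy":0,"wz":0,"claw":75}]' 60
python3 -m handwheel '[{"dx":0.5,"dy":0,"dz":-1.4,"wx":0,"wy":0,"wz":0,"claw":80},{"dx":1,"dy":0,"dz":-2.8,"wx":0,"wy":0,"wz":0,"claw":85},{"dx":1,"dy":0,"dz":-2.8,"wx":0,"wy":0,"wz":0,"claw":85},{"dx":1,"dy":0,"dz":-2.8,"wx":0,"wy":0,"wz":0,"claw":85},{"dx":0,"dy":0,"dz":0,"wx":0,"wy":0,"wz":0,"claw":85}]' 60
cat > look.py <<'E'
from step import *
f=optics.grab_frame("wrist");g=optics.grab_frame("side");t=optics.grab_frame("top")
p=proj(g,[.47,-.03,.05]).astype(int);b=cv2.resize(g["frame"][p[1]-45:p[1]+45,p[0]-60:p[0]+60],(400,300),interpolation=cv2.INTER_CUBIC)
cv2.imwrite("pics/r5.png",np.hstack([cv2.resize(f["frame"],(400,300)),b]))
for s in(1,-1):print("axis ends wrist",proj(f,rest+s*ry_*.08).round(1),"side",proj(g,rest+s*ry_*.08).round(1),"crop origin",p-[60,45])
for c,fr in(("wrist",f),("side",g),("top",t)):
    for m in optics.masks_of("gauge",c)[:2]:
        ys,xs=np.nonzero(m["region"]);print(c,round(m["p"],2),m["rect"],xs.mean().round(1),ys.mean().round(1))
r=restpose(-ry_,t2,-1,-1,-.016);q=go(r[0]+up*.10,r[1],None,"re")
E
python3 look.py
```

```text
clock: 15.7
position: [0.4665, -0.0337, 0.0336]
tool_rot: [3.14, -0.349, 1.239]
force: [0.8, 0.1, 0.5]
grip_width: 0.0642
finger_force: 0.0
clock: 16.32
position: [0.4671, -0.0345, 0.1402]
tool_rot: [3.135, -0.348, 1.241]
force: [0.2, -0.6, -0.3]
grip_width: 0.0727
finger_force: 0.0
axis ends wrist [260.5 128.6] side [304.9 249.8] crop origin [269 185]
axis ends wrist [260.7 322.1] side [351.1 212.8] crop origin [269 185]
wrist 0.58 [247.1, 130.2, 31.3, 200.0] 258.7 231.8
side 0.89 [303.7, 206.9, 53.7, 46.4] 327.2 232.6
side 0.83 [215.8, 311.4, 15.6, 40.0] 224.0 331.7
top 0.62 [243.8, 238.7, 36.6, 18.6] 259.4 247.9
top 0.51 [136.7, 220.3, 20.8, 8.4] 146.2 224.8
re rot [ 0.001 -0.785 -0.001] n 5 | shift after [ 1.67  0.26 -0.29] n 1
   err 0.0 margin 0.316 q [-0.35  0.56  0.03  1.96  0.41  0.94 -0.94]
```

View pics/r5.png

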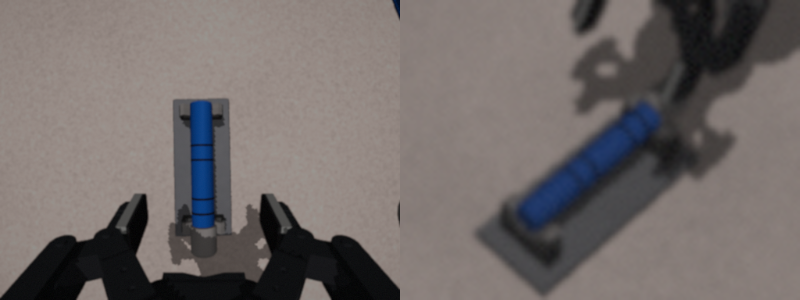

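View: the gauge lies in both V-blocks, handle end at (201,100), colour junction at (203,228), plug end at (203,256) in the wrist half. Check its position along the rest numerically.

Run:
```python
from step import *
f=optics.grab_frame("wrist");im=f["frame"];hsv=cv2.cvtColor(im,cv2.COLOR_BGR2HSV)
b=(hsv[...,0]>100)&(hsv[...,0]<130)&(hsv[...,1]>150);b[:,:200]=0;b[:,330:]=0
ys,xs=np.nonzero(b);print("blue v",ys.min(),ys.max(),"u",[ (np.nonzero(b[v])[0].min(),np.nonzero(b[v])[0].max()) for v in(150,200,250,280)])
g=im.mean(2);print("plate col u=228",[int(x) for x in g[110:160:3,228]],[int(x) for x in g[280:320:3,228]])
print("gauge col u=260, v310-340",[int(x) for x in g[310:340:2,260]])
for z in(.05,.052):
  for a in(.08,-.05,-.08):
    # handle top edge approx axis pt
    print(z,a,proj(f,rest*[1,1,0]+ry_*a+[0,0,z]).round(1))
for a in(.085,-.085):print("plate",a,proj(f,rest*[1,1,0]+ry_*a+[0,0,.01]).round(1))
for a in(.07,.058,-.058,-.07):print("block top",a,proj(f,rest*[1,1,0]+ry_*a+[0,0,.05]).round(1))
```

```text
blue v 128 380 u [(np.int64(245), np.int64(274)), (np.int64(247), np.int64(274)), (np.int64(248), np.int64(275)), (np.int64(248), np.int64(276))]
plate col u=228 [146, 143, 144, 143, 146, 141, 91, 91, 91, 91, 92, 91, 90, 90, 91, 91, 91] [45, 54, 65, 44, 43, 43, 43, 44, 70, 75, 74, 76, 78, 77]
gauge col u=260, v310-340 [58, 58, 60, 58, 58, 58, 58, 58, 57, 57, 54, 69, 76, 74, 72]
0.05 0.08 [262.8 127.8]
0.05 -0.05 [263. 287.]
0.05 -0.08 [263.  323.6]
0.052 0.08 [262.8 127.2]
0.052 -0.05 [263.  287.6]
0.052 -0.08 [263.  324.6]
plate 0.085 [262.4 132.7]
plate -0.085 [262.6 312. ]
block top 0.07 [262.8 139.9]
block top 0.058 [262.8 154.4]
block top -0.058 [263.  296.7]
block top -0.07 [263.  311.4]
```

Run:
```python
from step import *
f=optics.grab_frame("wrist");hsv=cv2.cvtColor(f["frame"],cv2.COLOR_BGR2HSV)
b=(hsv[...,0]>100)&(hsv[...,0]<130)&(hsv[...,1]>150);v=np.nonzero(b[:315,258:265].sum(1)>4)[0];print("handle v",v.min(),v.max())
t=optics.grab_frame("top");hsv=cv2.cvtColor(t["frame"],cv2.COLOR_BGR2HSV)
c=atz(t,265.3,249.7,.01);print("plate centre top",c.round(4),"along",((c-rest)@ry_).round(4))
m=optics.masks_of("rest","top")
for k in m[:1]:print("rest",k["p"],k["rect"])
s=optics.grab_frame("side")
b=(hsv[...,0]>100)&(hsv[...,0]<130)&(hsv[...,1]>150);b[:225]=0;b[275:]=0;b[:,:225]=0;b[:,305:]=0
ys,xs=np.nonzero(b);
P=np.array([atz(t,x,y,.06)-rest for x,y in zip(xs,ys)]);a=P@ry_;print("handle top: along",a.min().round(4),a.max().round(4))
hs=cv2.cvtColor(s["frame"],cv2.COLOR_BGR2HSV);b=(hs[...,0]>100)&(hs[...,0]<130)&(hs[...,1]>130);b[:195]=0;b[265:]=0;b[:,:285]=0;b[:,:]=b;b[:,370:]=0
ys,xs=np.nonzero(b);P=np.array([atz(s,x,y,.05)-rest for x,y in zip(xs,ys)]);a=P@ry_;print("side handle along",a.min().round(4),a.max().round(4))
# plate in side: gray mask
X=cv2.imread("pics/side0.png");mk=optics.masks_of("rest","side")
reg=mk[0]["region"];ys,xs=np.nonzero(reg);P=np.array([atz(s,x,y,.01)-rest for x,y in zip(xs,ys)]);a=P@ry_;print("side plate along",a.min().round(4),a.max().round(4))
```

```text
handle v 129 292
plate centre top [ 0.4706 -0.024   0.01  ] along 0.0027
rest 0.82 [234.4, 232.5, 43.9, 29.3]
handle top: along -0.0337 0.0761
side handle along -0.0556 0.0803
side plate along -0.0877 0.0973
```

Handle spans about -55 to +79 mm along the rest, so both V-blocks carry the gauge fully. Now regrasp with the tilt reversed.

```bash
sed -i 's/^rest=/rest0=/; s/rest=np.array(\[.471,-.027,.05\])/rest=np.array([.468,-.0297,.0505])/' plan.py; grep -n "rest=" plan.py | head -2
python3 -m handwheel '[{"dx":0,"dy":0,"dz":0,"wx":0,"wy":-0.131,"wz":0,"claw":85},{"dx":0,"dy":0,"dz":0,"wx":0,"wy":-0.131,"wz":0,"claw":85},{"dx":0,"dy":0,"dz":0,"wx":0,"wy":-0.131,"wz":0,"claw":85},{"dx":0,"dy":0,"dz":0,"wx":0,"wy":-0.131,"wz":0,"claw":85},{"dx":0,"dy":0,"dz":0,"wx":0,"wy":-0.131,"wz":0,"claw":85},{"dx":0,"dy":0,"dz":0,"wx":0,"wy":-0.131,"wz":0,"claw":85},{"dx":0,"dy":0,"dz":0,"wx":0,"wy":0,"wz":0,"claw":85}]'
python3 - <<'E'
from step import *
r=restpose(-ry_,t2,-1,-1,-.016);q=go(r[0]+up*.03,r[1],None,"above");q=go(r[0],r[1],q,"regrasp")
f=optics.grab_frame("wrist");hsv=cv2.cvtColor(f["frame"],cv2.COLOR_BGR2HSV)
b=(hsv[...,0]>100)&(hsv[...,0]<130)&(hsv[...,1]>150);b[:,:180]=0;b[:,340:]=0
for v in range(20,300,40):
    u=np.nonzero(b[v])[0];print(v,(u.min(),u.max()) if len(u) else None,end=" ")
print()
for a in(.08,.016,-.05):print(proj(f,rest+ry_*a).round(1))
E
```

```text
4:cup=np.array([.542,-.305,0]);rest=np.array([.468,-.0297,.0505]);ry_=np.array([np.cos(np.radians(71)),np.sin(np.radians(71)),0])
clock: 17.8
position: [0.4655, -0.0314, 0.1356]
tool_rot: [-3.137, 0.396, 1.246]
force: [-0.6, 0.5, -0.5]
grip_width: 0.0727
finger_force: 0.0
above rot [-0.002 -0.04   0.007] n 1 | shift after [4.   0.18 6.11] n 2
   err 0.0 margin 0.435 q [-0.38  0.68  0.09  1.99  0.42  0.79 -0.99]
regrasp rot [-0. -0.  0.] n 1 | shift after [ 1.27 -0.    2.72] n 1
   err 0.0 margin 0.432 q [-0.39  0.74  0.09  2.    0.43  0.73 -1.01]
20 None 60 (np.int64(243), np.int64(281)) 100 (np.int64(245), np.int64(280)) 140 (np.int64(247), np.int64(279)) 180 (np.int64(249), np.int64(278)) 220 None 260 None 
[264.2  42.7]
[263.  140.2]
[262.2 208.4]
```

```bash
python3 -m handwheel '[{"dx":2,"dy":0.1,"dz":3,"wx":0,"wy":-0.04,"wz":0.007,"claw":85},{"dx":2,"dy":0.08,"dz":3.1,"wx":0,"wy":0,"wz":0,"claw":85},{"dx":0.65,"dy":0,"dz":1.35,"wx":0,"wy":0,"wz":0,"claw":85},{"dx":0.6,"dy":0,"dz":1.3,"wx":0,"wy":0,"wz":0,"claw":85},{"dx":0,"dy":0,"dz":0,"wx":0,"wy":0,"wz":0,"claw":85}]'
python3 - <<'E'
from step import *
r=restpose(-ry_,t2,-1,-1,-.016);q=go(r[0],r[1],None,"regrasp")
E
```

```text
clock: 18.48
position: [0.4706, -0.0234, 0.0352]
tool_rot: [-3.141, 0.435, 1.233]
force: [-0.4, 0.2, 1.2]
grip_width: 0.0725
finger_force: 0.0
regrasp rot [-0.004 -0.002 -0.006] n 1 | shift after [ 0.19 -0.04  0.12] n 1
   err 0.0 margin 0.431 q [-0.39  0.74  0.09  2.    0.43  0.73 -1.01]
```

```bash
python3 -m handwheel '[{"dx":0.1,"dy":-0.04,"dz":0.12,"wx":-0.004,"wy":0,"wz":-0.006,"claw":60},{"dx":0,"dy":0,"dz":0,"wx":0,"wy":0,"wz":0,"claw":20},{"dx":0,"dy":0,"dz":0,"wx":0,"wy":0,"wz":0,"claw":5},{"dx":0,"dy":0,"dz":0,"wx":0,"wy":0,"wz":0,"claw":5},{"dx":0,"dy":0,"dz":0,"wx":0,"wy":0,"wz":0,"claw":5},{"dx":0,"dy":0,"dz":0,"wx":0,"wy":0,"wz":0,"claw":5},{"dx":0,"dy":0,"dz":0,"wx":0,"wy":0,"wz":0,"claw":5}]' 60
python3 -m handwheel '[{"dx":-0.85,"dy":0,"dz":-1.8,"wx":0,"wy":0,"wz":0,"claw":5},{"dx":-1.7,"dy":0,"dz":-3.6,"wx":0,"wy":0,"wz":0,"claw":5},{"dx":-2.1,"dy":0,"dz":-4.5,"wx":0,"wy":0,"wz":0,"claw":5},{"dx":-2.1,"dy":0,"dz":-4.5,"wx":0,"wy":0,"wz":0,"claw":5},{"dx":-1.7,"dy":0,"dz":-3.6,"wx":0,"wy":0,"wz":0,"claw":5},{"dx":0,"dy":0,"dz":0,"wx":0,"wy":0,"wz":0,"claw":5}]' 60
python3 - <<'E'
from step import *
c=cuppose(psi+np.pi,t2,-1,.102);q=go(c[0]+up*.14,c[1],None,"over cup")
E
```

```text
clock: 19.35
position: [0.4704, -0.022, 0.0342]
tool_rot: [3.141, 0.435, 1.241]
force: [-4.4, 3.7, 9.8]
grip_width: 0.0224
finger_force: 58.2
clock: 20.1
position: [0.4711, -0.0229, 0.2349]
tool_rot: [3.137, 0.432, 1.238]
force: [-0.1, -0.2, -2.1]
grip_width: 0.0225
finger_force: 59.0
over cup rot [0.004 1.566 0.003] n 9 | shift after [ -9.66  15.89 -20.48] n 5
   err 0.0 margin 0.169 q [ 0.9   0.89 -0.14  1.41 -0.85  1.55  0.8 ]
```

```bash
python3 -m handwheel '[{"dx":0,"dy":0,"dz":0,"wx":0,"wy":0.131,"wz":0,"claw":5},{"dx":0,"dy":0,"dz":0,"wx":0,"wy":0.131,"wz":0,"claw":5},{"dx":0,"dy":0,"dz":0,"wx":0,"wy":0.131,"wz":0,"claw":5},{"dx":0,"dy":0,"dz":0,"wx":0,"wy":0.131,"wz":0,"claw":5},{"dx":0,"dy":0,"dz":0,"wx":0,"wy":0.131,"wz":0,"claw":5},{"dx":0,"dy":0,"dz":0,"wx":0,"wy":0.131,"wz":0,"claw":5}]' 60|head -3;python3 -m handwheel '[{"dx":0,"dy":0,"dz":0,"wx":0,"wy":0.131,"wz":0,"claw":5},{"dx":0,"dy":0,"dz":0,"wx":0,"wy":0.131,"wz":0,"claw":5},{"dx":0,"dy":0,"dz":0,"wx":0,"wy":0.131,"wz":0,"claw":5},{"dx":0,"dy":0,"dz":0,"wx":0,"wy":0.131,"wz":0,"claw":5},{"dx":0,"dy":0,"dz":0,"wx":0,"wy":0.131,"wz":0,"claw":5},{"dx":0,"dy":0,"dz":0,"wx":0,"wy":0.131,"wz":0,"claw":5},{"dx":0,"dy":0,"dz":0,"wx":0,"wy":0,"wz":0,"claw":5}]' 60
python3 - <<'E'
from step import *
c=cuppose(psi+np.pi,t2,-1,.102);q=go(c[0]+up*.14,c[1],None,"over cup")
E
```

```text
clock: 20.85
position: [0.4699, -0.0232, 0.2321]
tool_rot: [3.141, -0.355, 1.24]
clock: 21.72
position: [0.4693, -0.0238, 0.2304]
tool_rot: [-3.13, -1.138, 1.227]
force: [0.2, 0.2, -0.9]
grip_width: 0.0225
finger_force: 59.0
over cup rot [-0.001 -0.003 -0.005] n 1 | shift after [ -9.18  16.02 -20.54] n 5
   err 0.0 margin 0.174 q [ 0.91  0.89 -0.15  1.41 -0.85  1.54  0.79]
```

Run:
```python
from step import *
from scipy.optimize import minimize
obs=[]
for c in("top","side"):
    f=optics.grab_frame(c);hsv=cv2.cvtColor(f["frame"],cv2.COLOR_BGR2HSV)
    b=((hsv[...,0]>100)&(hsv[...,0]<130)&(hsv[...,1]>120)).astype(np.uint8)
    p=proj(f,[.543,-.305,.03]).astype(int);w=np.zeros_like(b);w[p[1]-22:p[1]+22,p[0]-22:p[0]+22]=b[p[1]-22:p[1]+22,p[0]-22:p[0]+22]
    n,l,st,ce=cv2.connectedComponentsWithStats(w);k=1+st[1:,4].argmax();w=cv2.morphologyEx((l==k).astype(np.uint8),cv2.MORPH_CLOSE,np.ones((9,9)));ys,xs=np.nonzero(w)
    print(c,st[k],xs.mean(),ys.mean());obs.append((f,[xs.mean(),ys.mean()],[xs.min(),xs.max(),ys.min(),ys.max()]))
def model(f,x,y):
    t=np.linspace(0,2*np.pi,40);P=np.array([proj(f,[x+.022*np.cos(a),y+.022*np.sin(a),h]) for a in t for h in(.006,.056)])
    h=cv2.convexHull(P.astype(np.float32));m=cv2.moments(h);return np.array([m["m10"]/m["m00"],m["m01"]/m["m00"]]),P
from scipy.optimize import least_squares
for sel in([0],[1],[0,1]):
    r=least_squares(lambda v:np.hstack([model(obs[i][0],*v)[0]-obs[i][1] for i in sel]),[.543,-.305]);print(sel,r.x.round(4),r.fun.round(2))
for o in obs:
    P=model(o[0],*r.x)[1];print(o[2],P.min(0).round(1),P.max(0).round(1))
yl=np.array([.9455,-.3256]);print("lateral",r.x@yl,"along",r.x@ry_[:2])
```

```text
top [351 220  18  15 213] 360.03286384976525 227.18779342723005
side [338 142  15  32 283] 344.38 159.28
[0] [ 0.5423 -0.3098] [0. 0.]
[1] [ 0.5368 -0.2767] [ 0. -0.]
[0, 1] [ 0.5378 -0.2951] [-4.79  1.45  2.34 -4.4 ]
[np.int64(351), np.int64(368), np.int64(220), np.int64(234)] [346.1 221.1] [364.2 235.9]
[np.int64(338), np.int64(352), np.int64(142), np.int64(173)] [337.8 143.1] [355.8 166.8]
lateral 0.6045528673234262 along -0.10398051570792224
```

```bash
python3 -m handwheel '[{"dx":-1.3,"dy":2.3,"dz":-2.9,"wx":0,"wy":0,"wz":-0.005,"claw":5},{"dx":-1.3,"dy":2.3,"dz":-2.9,"wx":0,"wy":0,"wz":0,"claw":5},{"dx":-1.3,"dy":2.3,"dz":-2.9,"wx":0,"wy":0,"wz":0,"claw":5},{"dx":-1.3,"dy":2.3,"dz":-2.9,"wx":0,"wy":0,"wz":0,"claw":5},{"dx":-1.3,"dy":2.3,"dz":-2.9,"wx":0,"wy":0,"wz":0,"claw":5},{"dx":-1.3,"dy":2.3,"dz":-2.9,"wx":0,"wy":0,"wz":0,"claw":5},{"dx":-1.3,"dy":2.2,"dz":-3,"wx":0,"wy":0,"wz":0,"claw":5},{"dx":0,"dy":0,"dz":0,"wx":0,"wy":0,"wz":0,"claw":5}]' 60
python3 - <<'E'
from step import *
c=cuppose(psi+np.pi,t2,-1,.102);q=go(c[0]+up*.14,c[1],None,"over cup",sim=False)
f=optics.grab_frame("wrist");print((-np.array(f["R"]).T@f["t"]).round(3))
s=optics.grab_frame("side");p=proj(s,[.542,-.305,.12]).astype(int)
b=cv2.resize(s["frame"][p[1]-45:p[1]+45,p[0]-60:p[0]+60],(400,300),interpolation=cv2.INTER_CUBIC)
cv2.imwrite("pics/c6.png",np.hstack([cv2.resize(f["frame"],(400,300)),b]));print("side origin",p-[60,45])
for X in([.542,-.305],[.542,-.31]):
    t=np.linspace(0,2*np.pi,40)
    for r,h in((.022,.056),(.036,.003)):
        P=np.array([proj(f,[X[0]+r*np.cos(a),X[1]+r*np.sin(a),h]) for a in t]);print(X,r,P.min(0).round(1),P.max(0).round(1))
for m in optics.masks_of("cup","wrist")[:2]:print(m["p"],m["rect"])
E
```

```text
clock: 22.82
position: [0.5505, -0.2874, 0.2368]
tool_rot: [3.127, -1.132, 1.255]
force: [-0.4, 0.4, -1.6]
grip_width: 0.0221
finger_force: 59.2
over cup rot [0.    0.002 0.007] n 1 | shift after [-0.35 -0.23 -0.07] n 1
[ 0.519 -0.377  0.371]
side origin [290  84]
[0.542, -0.305] 0.022 [231.8 361. ] [280.1 414.2]
[0.542, -0.305] 0.036 [221.4 363.2] [290.7 441.4]
[0.542, -0.31] 0.022 [233.3 366.2] [282.1 420.5]
[0.542, -0.31] 0.036 [222.6 367.8] [292.6 447.3]
```

View pics/c6.png

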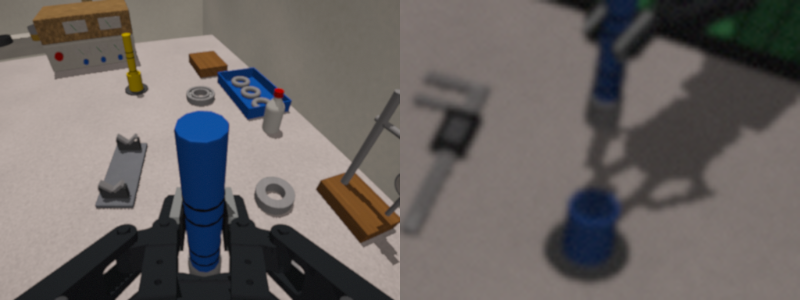

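Composite: wrist camera now looks over the gauge (cup out of view). Side half: plug end hangs at about (603,125), above the cup mouth at (593,200). Next: use the held gauge, whose pose is known from kinematics, to remove camera bias and re-estimate the cup.

Run:
```python
from step import *
from scipy.optimize import least_squares
f=optics.grab_frame("wrist");s=monitor.observe();X,R=fk(s["qpos"])
Rc=np.array(f["R"]);tc=np.array(f["t"]);A=Rc@R;B=Rc@X+tc   # p_cam=A p_tool+B
def cam(pos,rot):
    Q=Ro.from_euler('xyz',rot).as_matrix();g=dict(f);g["R"]=A@Q.T;g["t"]=B-g["R"]@np.array(pos);return g
t=np.linspace(0,2*np.pi,80)
circ=lambda g,x,r,h:np.array([proj(g,[x[0]+r*np.cos(a),x[1]+r*np.sin(a),h]) for a in t])
yl=np.array([.9455,-.3256]);al=ry_[:2]
for nm,pos,rot in(("w1",[.5783,-.1982,.1798],[3.139,1.222,1.237]),("w2",[.5353,-.3215,.0951],[3.132,1.224,1.231])):
    im=cv2.imread(f"pics/{nm}.png");g=cam(pos,rot);print(nm,"cam",(-g["R"].T@g["t"]).round(3))
    gr=im.astype(int).mean(2);hsv=cv2.cvtColor(im,cv2.COLOR_BGR2HSV);b=(hsv[...,0]>100)&(hsv[...,0]<130)&(hsv[...,1]>150)
    if nm=="w1":
        col=gr[5:30,262];print("near edge col",[int(c) for c in col]);row=gr[40,215:310];print("row40",[int(c) for c in row[:20]],[int(c) for c in row[-20:]])
        print("cup blue",[(v,np.nonzero(b[v,200:330])[0].min()+200,np.nonzero(b[v,200:330])[0].max()+200) for v in(50,70,90)],"mouth v",[(u,np.nonzero(b[:150,u])[0].max(),np.nonzero(b[:150,u])[0].min()) for u in(242,246,280,283)])
    else:
        print("near",[int(c) for c in gr[10:45,262]]);print("mouth",[(u,np.nonzero(b[:250,u])[0].max(),np.nonzero(b[:250,u])[0].min()) for u in(224,230,298,303)])
    for a in(-.108,-.112,-.116):
        x=.613*yl+a*al;
        D=circ(g,x,.036,.005);M=circ(g,x,.022,.056);print(" along",a,x.round(4),"disc",D.min(0).round(1),D.max(0).round(1),"mouth",M.min(0).round(1),M.max(0).round(1))
# side/top relative: plug position known from kinematics
gp=X+R@G; axis=-R@np.array([-np.cos(t2),0,0])
print("grasp",gp.round(4),"plug end below",(gp-[0,0,.096]).round(4))
for c in("side","top"):
    h=optics.grab_frame(c);im=h["frame"];hsv=cv2.cvtColor(im,cv2.COLOR_BGR2HSV);b=((hsv[...,0]>100)&(hsv[...,0]<130)&(hsv[...,1]>120))
    e=gp+[0,0,.064];print(c,"handle end proj",proj(h,e).round(1),"plug",proj(h,gp-[0,0,.096]).round(1),"grasp",proj(h,gp).round(1),"junction",proj(h,gp-[0,0,.066]).round(1))
    p=proj(h,gp).astype(int)
    for v in range(p[1]-30,p[1]+75,4):
        u=np.nonzero(b[v,p[0]-25:p[0]+25])[0]
        if len(u):print((v,int(u.min()+p[0]-25),int(u.max()+p[0]-25)),end=" ")
    print()
```

```text
w1 cam [ 0.631 -0.046  0.152]
near edge col [144, 146, 146, 147, 147, 146, 146, 146, 147, 145, 134, 103, 66, 47, 45, 45, 48, 53, 55, 56, 56, 57, 56, 55, 55]
row40 [146, 145, 145, 146, 148, 147, 145, 132, 105, 71, 57, 56, 56, 56, 57, 55, 56, 56, 56, 57] [57, 55, 56, 57, 56, 56, 56, 56, 55, 62, 92, 125, 141, 144, 144, 144, 144, 143, 142, 143]
cup blue [(50, np.int64(239), np.int64(285)), (70, np.int64(240), np.int64(283)), (90, np.int64(240), np.int64(283))] mouth v [(242, np.int64(99), np.int64(38)), (246, np.int64(100), np.int64(35)), (280, np.int64(99), np.int64(37)), (283, np.int64(97), np.int64(40))]
 along -0.108 [ 0.5444 -0.3017] disc [221.8  16.3] [301.2  58. ] mouth [237.   85.1] [286.  102.2]
 along -0.112 [ 0.5431 -0.3055] disc [222.3  19.2] [300.6  59.8] mouth [237.4  86.9] [285.7 103.5]
 along -0.116 [ 0.5418 -0.3093] disc [222.8  22. ] [300.1  61.5] mouth [237.7  88.6] [285.3 104.8]
w2 cam [ 0.588 -0.169  0.067]
near [71, 71, 73, 72, 72, 74, 74, 74, 74, 74, 73, 72, 72, 66, 55, 46, 45, 43, 42, 42, 43, 43, 43, 45, 45, 42, 40, 31, 28, 30, 27, 27, 26, 26, 27]
mouth [(224, np.
[... 326 characters left out ...]
180.1]
 along -0.116 [ 0.5418 -0.3093] disc [188.8  35.6] [338.3  98.8] mouth [218.  173.5] [309.5 180.6]
grasp [ 0.5442 -0.301   0.2452] plug end below [ 0.5442 -0.301   0.1492]
side handle end proj [359.1  71.1] plug [350.6 121.6] grasp [355.5  92.6] junction [352.1 113. ]
(70, 354, 363) (74, 353, 364) (78, 353, 362) (82, 353, 361) (86, 353, 360) (90, 351, 358) (94, 349, 354) (98, 351, 352) (102, 351, 353) (106, 350, 355) (110, 349, 354) (142, 345, 351) (146, 341, 354) (150, 341, 353) (154, 340, 353) (158, 339, 352) (162, 343, 349) 
top handle end proj [383.4 223.7] plug [366.7 225.5] grasp [376.1 224.5] junction [369.5 225.2]
(222, 354, 388) (226, 352, 386) (230, 352, 367) (234, 357, 364)
```

```bash
sed -i 's/^cup=np.array(\[.542,-.305,0\])/cup=np.array([.5413,-.3107,0])/' plan.py
cat > nx.py <<'E'
from step import *
import sys
c=cuppose(psi+np.pi,t2,-1,.102+float(sys.argv[1]));q=go(c[0],c[1],None,"",sim=len(sys.argv)>2)
s=monitor.observe();X,R=fk(s["qpos"]);g=X+R@G;F=s["force"];print("grasp",g.round(4),"F lat",(F[:2]@np.array([.9455,-.3256])).round(1),"along",(F@ry_).round(1),"z",F[2].round(1),"M",s["moment"].round(2),"w",s["grip_width"].round(4),s["clock"])
print("down 1cm in tool:",(R.T@[0,0,-1]).round(3))
E
python3 nx.py .08 1
```

```text
rot [-0.002 -0.002  0.007] n 1 | shift after [-6.12  0.04  1.78] n 2
   err 0.0 margin 0.39 q [ 0.91  0.98 -0.15  1.4  -0.83  1.5   0.85]Traceback (most recent call last):
  File "nx.py", line 4, in <module>
    s=monitor.observe();X,R=fk(s["qpos"]);g=X+R@G;F=s["force"];print("grasp",g.round(4),"F lat",(F[:2]@np.array([.9455,-.3256])).round(1),"along",(F@ry_).round(1),"z",F[2].round(1),"M",s["moment"].round(2),"w",s["grip_width"].round(4),s["clock"])
                                                                                                                                                                                                                  ^^^^^^^^^^^^^^^^^^^^^
AttributeError: 'float' object has no attribute 'round'
```

```bash
sed -i 's/s\["grip_width"\].round(4)/round(s["grip_width"],4)/; s/F\[2\].round(1)/round(float(F[2]),1)/' nx.py
python3 -m handwheel '[{"dx":-1.5,"dy":0.02,"dz":0.45,"wx":-0.002,"wy":-0.002,"wz":0.007,"claw":5},{"dx":-1.5,"dy":0.02,"dz":0.45,"wx":0,"wy":0,"wz":0,"claw":5},{"dx":-1.5,"dy":0,"dz":0.45,"wx":0,"wy":0,"wz":0,"claw":5},{"dx":-1.6,"dy":0,"dz":0.45,"wx":0,"wy":0,"wz":0,"claw":5},{"dx":0,"dy":0,"dz":0,"wx":0,"wy":0,"wz":0,"claw":5},{"dx":0,"dy":0,"dz":0,"wx":0,"wy":0,"wz":0,"claw":5}]' 60 >/dev/null;python3 nx.py .055 1
python3 - <<'E'
from step import *
# relative check in side/top: cup vs gauge columns
s=monitor.observe();X,R=fk(s["qpos"]);g=X+R@G
for c in("side","top"):
    h=optics.grab_frame(c);hsv=cv2.cvtColor(h["frame"],cv2.COLOR_BGR2HSV);b=((hsv[...,0]>100)&(hsv[...,0]<130)&(hsv[...,1]>110))
    p=proj(h,[cup[0],cup[1],.056]).astype(int);print(c,"cup mouth proj",p,"plug end proj",proj(h,g-[0,0,.096]).round(1),"handle end",proj(h,g+[0,0,.064]).round(1))
    for v in range(p[1]-50,p[1]+25,3):
        u=np.nonzero(b[v,p[0]-28:p[0]+28])[0]
        if len(u):print((v,int(u.min()+p[0]-28),int(u.max()+p[0]-28)),end=" ")
    print()
E
```

```text
rot [ 0.001 -0.001 -0.001] n 1 | shift after [-2.22 -0.04  1.1 ] n 1
   err 0.0 margin 0.428 q [ 0.91  1.01 -0.15  1.4  -0.83  1.48  0.88]
grasp [ 0.5414 -0.3114  0.1818] F lat 0.2 along -0.1 z -1.2 M [-1.18  0.41  0.01] w 0.022 23.875
down 1cm in tool: [-0.907  0.     0.422]
side cup mouth proj [348 144] plug end proj [350.2 136.9] handle end [358.3  90.4]
(94, 353, 362) (97, 353, 361) (100, 353, 359) (103, 352, 358) (106, 352, 358) (109, 350, 356) (112, 348, 353) (115, 350, 352) (118, 350, 352) (121, 350, 354) (124, 349, 355) (127, 349, 354) (142, 345, 351) (145, 341, 354) (148, 341, 354) (151, 340, 353) (154, 340, 353) (157, 339, 353) (160, 340, 352) (163, 345, 346) 
top cup mouth proj [362 227] plug end proj [364.8 227.1] handle end [380.3 225.6]
(222, 354, 383) (225, 352, 384) (228, 351, 383) (231, 353, 363) (234, 356, 364)
```

```bash
python3 -m handwheel '[{"dx":-0.9,"dy":-0.04,"dz":0.45,"wx":0,"wy":0,"wz":0,"claw":5},{"dx":-1,"dy":0,"dz":0.5,"wx":0,"wy":0,"wz":0,"claw":5},{"dx":-0.3,"dy":0,"dz":0.15,"wx":0,"wy":0,"wz":0,"claw":5},{"dx":0,"dy":0,"dz":0,"wx":0,"wy":0,"wz":0,"claw":5}]' 60 >/dev/null;python3 nx.py .055
python3 -m handwheel '[{"dx":-0.36,"dy":0,"dz":0.17,"wx":0,"wy":0,"wz":0,"claw":5},{"dx":0,"dy":0,"dz":0,"wx":0,"wy":0,"wz":0,"claw":5}]' 60 >/dev/null;python3 nx.py .055
python3 -m handwheel '[{"dx":-0.36,"dy":0,"dz":0.17,"wx":0,"wy":0,"wz":0,"claw":5},{"dx":0,"dy":0,"dz":0,"wx":0,"wy":0,"wz":0,"claw":5}]' 60 >/dev/null;python3 nx.py .055
```

```text
rot [ 0.001 -0.001 -0.001] n 1 | shift after [ 0.04  0.03 -0.03] n 1
grasp [ 0.541  -0.3105  0.1565] F lat 0.2 along -0.7 z -1.2 M [-1.2   0.41 -0.05] w 0.0226 24.475
down 1cm in tool: [-0.907  0.001  0.422]
 rot [ 0.001 -0.001 -0.001] n 1 | shift after [ 0.38  0.02 -0.18] n 1
grasp [ 0.5411 -0.3106  0.1528] F lat 0.1 along -0.1 z -1.6 M [-1.27  0.38  0.05] w 0.0226 24.725
down 1cm in tool: [-0.907  0.     0.422]
 rot [ 0.001 -0.001 -0.001] n 1 | shift after [ 0.75  0.03 -0.36] n 1
grasp [ 0.541  -0.3105  0.1487] F lat -0.1 along -0.3 z -1.1 M [-1.18  0.41  0.01] w 0.0224 24.975
down 1cm in tool: [-0.907  0.001  0.422]
```

```bash
for i in 1; do python3 -m handwheel '[{"dx":-0.36,"dy":0,"dz":0.17,"wx":0,"wy":0,"wz":0,"claw":5},{"dx":0,"dy":0,"dz":0,"wx":0,"wy":0,"wz":0,"claw":5}]' 60 >/dev/null;python3 nx.py .055|grep grasp;done
python3 -m handwheel '[{"dx":-0.36,"dy":0,"dz":0.17,"wx":0,"wy":0,"wz":0,"claw":5},{"dx":0,"dy":0,"dz":0,"wx":0,"wy":0,"wz":0,"claw":5}]' 60 >/dev/null;python3 nx.py .055|grep grasp
python3 -m handwheel '[{"dx":-0.45,"dy":0,"dz":0.21,"wx":0,"wy":0,"wz":0,"claw":5},{"dx":0,"dy":0,"dz":0,"wx":0,"wy":0,"wz":0,"claw":5}]' 60 >/dev/null;python3 nx.py .055|grep grasp
```

```text
grasp [ 0.5411 -0.3103  0.1446] F lat 0.0 along 0.6 z -2.0 M [-1.08  0.41  0.04] w 0.0223 25.225
grasp [ 0.5411 -0.3104  0.1406] F lat -1.1 along 1.1 z -2.3 M [-1.09  0.42  0.07] w 0.0223 25.475
grasp [ 0.541  -0.3105  0.1355] F lat -0.5 along 1.3 z -1.7 M [-1.12  0.42  0.08] w 0.0223 25.725
```

The plug is inside the mouth with almost no force. Continue down.

```bash
python3 -m handwheel '[{"dx":-0.45,"dy":0,"dz":0.21,"wx":0,"wy":0,"wz":0,"claw":5},{"dx":-0.45,"dy":0,"dz":0.21,"wx":0,"wy":0,"wz":0,"claw":5},{"dx":0,"dy":0,"dz":0,"wx":0,"wy":0,"wz":0,"claw":5}]' 60 >/dev/null;python3 nx.py .0|grep grasp
python3 -m handwheel '[{"dx":-0.45,"dy":0,"dz":0.21,"wx":0,"wy":0,"wz":0,"claw":5},{"dx":-0.45,"dy":0,"dz":0.21,"wx":0,"wy":0,"wz":0,"claw":5},{"dx":0,"dy":0,"dz":0,"wx":0,"wy":0,"wz":0,"claw":5}]' 60 >/dev/null;python3 nx.py .0|grep grasp
python3 -m handwheel '[{"dx":-0.45,"dy":0,"dz":0.21,"wx":0,"wy":0,"wz":0,"claw":5},{"dx":0,"dy":0,"dz":0,"wx":0,"wy":0,"wz":0,"claw":5}]' 60 >/dev/null;python3 nx.py .0|grep grasp
```

```text
grasp [ 0.541  -0.3104  0.1255] F lat -0.6 along 0.9 z -2.5 M [-1.09  0.43  0.03] w 0.0222 26.1
grasp [ 0.541  -0.3104  0.1156] F lat 0.4 along 1.5 z -2.5 M [-1.17  0.37  0.06] w 0.0222 26.475
grasp [ 0.541  -0.3105  0.1108] F lat -0.7 along 1.0 z -2.8 M [-1.16  0.4   0.05] w 0.0226 26.725
```

```bash
python3 -m handwheel '[{"dx":-0.27,"dy":0,"dz":0.13,"wx":0,"wy":0,"wz":0,"claw":5},{"dx":0,"dy":0,"dz":0,"wx":0,"wy":0,"wz":0,"claw":5}]' 60 >/dev/null;python3 nx.py .0|grep grasp
python3 -m handwheel '[{"dx":-0.18,"dy":0,"dz":0.085,"wx":0,"wy":0,"wz":0,"claw":5},{"dx":0,"dy":0,"dz":0,"wx":0,"wy":0,"wz":0,"claw":5}]' 60 >/dev/null;python3 nx.py .0|grep grasp
python3 -m handwheel '[{"dx":-0.18,"dy":0,"dz":0.085,"wx":0,"wy":0,"wz":0,"claw":5},{"dx":0,"dy":0,"dz":0,"wx":0,"wy":0,"wz":0,"claw":5}]' 60 >/dev/null;python3 nx.py .0|grep grasp
```

```text
grasp [ 0.5411 -0.3104  0.108 ] F lat -0.5 along 1.4 z -2.4 M [-1.11  0.45  0.11] w 0.0224 26.975
grasp [ 0.5411 -0.3105  0.1061] F lat -1.0 along 0.3 z -2.9 M [-1.    0.45  0.01] w 0.0226 27.225
grasp [ 0.5411 -0.3104  0.104 ] F lat 0.7 along 1.1 z -1.3 M [-1.05  0.41  0.08] w 0.0227 27.475
```

```bash
python3 -m handwheel '[{"dx":-0.14,"dy":0,"dz":0.065,"wx":0,"wy":0,"wz":0,"claw":5},{"dx":0,"dy":0,"dz":0,"wx":0,"wy":0,"wz":0,"claw":5}]' 60 >/dev/null;python3 nx.py .0|grep grasp
python3 -m handwheel '[{"dx":-0.14,"dy":0,"dz":0.065,"wx":0,"wy":0,"wz":0,"claw":5},{"dx":0,"dy":0,"dz":0,"wx":0,"wy":0,"wz":0,"claw":5}]' 60 >/dev/null;python3 nx.py .0|grep grasp
python3 -m handwheel '[{"dx":-0.09,"dy":0,"dz":0.04,"wx":0,"wy":0,"wz":0,"claw":5},{"dx":0,"dy":0,"dz":0,"wx":0,"wy":0,"wz":0,"claw":5}]' 60 >/dev/null;python3 nx.py .0|grep grasp
```

```text
grasp [ 0.5411 -0.3104  0.1026] F lat -0.5 along 1.6 z -1.9 M [-1.03  0.42  0.1 ] w 0.0224 27.725
grasp [ 0.5411 -0.3104  0.101 ] F lat -0.2 along 0.7 z -1.7 M [-0.92  0.36  0.07] w 0.0225 27.975
grasp [ 0.5412 -0.3104  0.1004] F lat 0.1 along 0.9 z 1.7 M [-0.22  0.18  0.17] w 0.0222 28.225
```

```bash
python3 -m handwheel '[{"dx":-0.09,"dy":0,"dz":0.04,"wx":0,"wy":0,"wz":0,"claw":5},{"dx":0,"dy":0,"dz":0,"wx":0,"wy":0,"wz":0,"claw":5}]' 60 >/dev/null;python3 nx.py .0|grep grasp
python3 - <<'E'
from step import *
s=monitor.observe();X,R=fk(s["qpos"]);g=X+R@G
h=optics.grab_frame("side");hsv=cv2.cvtColor(h["frame"],cv2.COLOR_BGR2HSV);b=((hsv[...,0]>100)&(hsv[...,0]<130)&(hsv[...,1]>110))
for z in(.166,.17):
    t=np.linspace(0,6.28,40);P=np.array([proj(h,[.5415,-.31,z]+.012*np.array([np.cos(a),np.sin(a),0])) for a in t]);print(z,"top of handle rim v",P.min(0).round(1),P.max(0).round(1))
ys,xs=np.nonzero(b[90:170,325:375]);print("blue top v",ys.min()+90,[(v,(np.nonzero(b[v,325:375])[0].min()+325,np.nonzero(b[v,325:375])[0].max()+325)) for v in range(ys.min()+90,ys.min()+96)])
E
```

```text
grasp [ 0.5415 -0.3104  0.1003] F lat -1.8 along 0.6 z 10.9 M [ 1.21 -0.02  0.33] w 0.0222 28.475
0.166 top of handle rim v [349.1 112. ] [358.5 118.3]
0.17 top of handle rim v [349.3 110.8] [358.7 117.1]
blue top v 112 [(112, (np.int64(350), np.int64(351))), (113, (np.int64(349), np.int64(352))), (114, (np.int64(349), np.int64(358))), (115, (np.int64(348), np.int64(358))), (116, (np.int64(348), np.int64(359))), (117, (np.int64(348), np.int64(358)))]
```

It sits on the floor: force is rising and the handle top matches 166 mm. Release and withdraw straight back.

```bash
python3 -m handwheel '[{"dx":0.09,"dy":0,"dz":-0.04,"wx":0,"wy":0,"wz":0,"claw":5},{"dx":0,"dy":0,"dz":0,"wx":0,"wy":0,"wz":0,"claw":35},{"dx":0,"dy":0,"dz":0,"wx":0,"wy":0,"wz":0,"claw":60},{"dx":0,"dy":0,"dz":0,"wx":0,"wy":0,"wz":0,"claw":85},{"dx":0,"dy":0,"dz":0,"wx":0,"wy":0,"wz":0,"claw":85},{"dx":0,"dy":0,"dz":0,"wx":0,"wy":0,"wz":0,"claw":85}]'
python3 -m handwheel '[{"dx":0,"dy":0,"dz":-1,"wx":0,"wy":0,"wz":0,"claw":85},{"dx":0,"dy":0,"dz":-2,"wx":0,"wy":0,"wz":0,"claw":85},{"dx":0,"dy":0,"dz":-3,"wx":0,"wy":0,"wz":0,"claw":85},{"dx":0,"dy":0,"dz":-3,"wx":0,"wy":0,"wz":0,"claw":85},{"dx":0,"dy":0,"dz":-3,"wx":0,"wy":0,"wz":0,"claw":85},{"dx":0,"dy":0,"dz":0,"wx":0,"wy":0,"wz":0,"claw":85}]'
python3 - <<'E'
from step import *
f0=cv2.imread("pics/side0.png")
for c in("side","top"):
    h=optics.grab_frame(c);hsv=cv2.cvtColor(h["frame"],cv2.COLOR_BGR2HSV);b=((hsv[...,0]>100)&(hsv[...,0]<130)&(hsv[...,1]>110))
    e=proj(h,[.5415,-.31,.166]);print(c,"exp top",e.round(1),"exp cup",proj(h,[.5415,-.31,.056]).round(1))
    for v in range(int(e[1])-8,int(e[1])+55,4):
        a=int(e[0])-30;u=np.nonzero(b[v,a:a+60])[0]
        if len(u):print((v,int(u.min()+a),int(u.max()+a)),end=" ")
    print()
    for n in("gauge","ring_gauge","oil","calliper","bearing"):
        for m in optics.masks_of(n,c)[:2]:print(n,round(m["p"],2),m["rect"])
E
```

```text
clock: 29.28
position: [0.5468, -0.2942, 0.0921]
tool_rot: [-3.141, -1.135, 1.237]
force: [-0.3, -0.2, 0.2]
grip_width: 0.0725
finger_force: 0.0
clock: 30.02
position: [0.5098, -0.4004, 0.1436]
tool_rot: [3.14, -1.132, 1.236]
force: [0.4, 0.5, -0.2]
grip_width: 0.0722
finger_force: 0.0
side exp top [353.8 115.1] exp cup [348.6 144.9]
(115, 350, 356) (119, 350, 355) (123, 349, 355) (127, 349, 354) (131, 348, 353) (135, 348, 352) (139, 347, 352) (143, 343, 352) (147, 341, 354) (151, 340, 353) (155, 339, 353) (159, 339, 352) (163, 345, 345) 
gauge 0.96 [216.6, 312.9, 12.9, 36.5]
gauge 0.69 [343.4, 107.9, 16.6, 43.4]
ring_gauge 0.45 [331.6, 143.7, 24.7, 24.6]
oil 0.67 [186.4, 169.9, 18.8, 33.2]
calliper 0.57 [293.9, 103.5, 24.0, 49.1]
bearing 0.97 [172.1, 257.2, 40.5, 32.9]
top exp top [371.5 226.4] exp cup [361.9 227.3]
(222, 354, 366) (226, 352, 376) (230, 352, 373) (234, 356, 364) 
gauge 0.57 [355.5, 223.4, 22.9, 10.2]
gauge 0.48 [133.8, 223.4, 24.0, 4.4]
ring_gauge 0.56 [301.8, 151.8, 21.9, 24.6]
oil 0.68 [248.1, 120.4, 15.1, 19.9]
oil 0.31 [303.7, 153.8, 21.1, 24.6]
calliper 0.82 [341.4, 159.4, 62.0, 21.8]
bearing 0.84 [182.2, 157.9, 25.8, 25.1]
bearing 0.37 [302.9, 155.2, 20.7, 24.2]
```

The gauge stands upright with its handle on top, nothing else has moved, and the arm is clear.

```bash
python3 -c "
from workcell import job_done
print(job_done())"
```

```text
the job is handed in; nothing more can be done
None
```

Job handed in at about 30 s: the blue gauge was laid in the V-blocks (about 7 mm off mid-length) and released, retaken, and now stands plug down, fully home in its blue cup; the bystanders the cameras picked up showed no movement.

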